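# Swap three chocolate bells round onto their own cloche bases

### The arm

A 6-joint arm with a two-finger parallel gripper is mounted at the origin on the work surface. World frame = base frame: x ahead of the robot, y to its left, z up, the work surface at z = 0. Lengths are in m, angles in rad, forces in N, time in s.
With the tool pointing down it reaches from about 0.375 to 0.9 m from the base axis. Payload 3.1 kg.
Tool frame: the origin (TCP) lies at the very end of the fingers, on their centre line; the grasp point (between the pads) lies 19 mm behind it; x points along the fingers, y is the direction in which the jaws open and shut, and the axes are right-handed (so a half turn about x gives the same grasp; the last joint's range is limited). The gripper opens to 85 mm and grips with 20 to 120 N. Pads are 22 mm wide; open, the fingers measure 114 mm over their backs; the gripper's body (76 mm by 85 mm) begins 54 mm behind the grasp point. The pads swing forward as they close: fully open they stand 13 mm farther back than shut.
Start: joints at [1.159, 0.527, 1.433, -0, 1.181, -0.178], TCP at [0.144, 0.608, 0.207] pointing down, gripper open.
Joint ranges: [-3.08, 3.08], [-0.75, 2.2], [0.22, 2.44], [-1.43, 4.57], [0, 2.65], [-2.85, 2.85]. Speed limits (rad/s): [2.79, 2.79, 3.14, 3.14, 3.14, 3.14].

### API

Orientations are given as a unit quaternion [x, y, z, w].
In Python, from station import manip gives the robot as it stands.
- The arm moves only by the shell command python3 -m jog 'ROWS' [FORCE]. ROWS is a JSON object of lists of equal length, an entry for each row: "linear": the shift along the tool's x, y, z in cm, a list of three; "twist": the turn about the tool's x in rad; "claw": the opening, from -1 (shut) to 1 (fully open). A call has 1 to 20 rows; each row is the pose to reach, as a shift and turn from the pose commanded when the call began, along the tool's axes at that moment; what a row does not reach only later rows make up. A row lasts 1/12 s, in which the tool goes at most 41.7 mm and 7.16 degrees, less where a joint would pass 70% of its speed; a pose out of reach is approached as far as the arm can. A call with a gripper value outside its range is refused whole. The fingers move at their own pace and stop on an object; FORCE is the grip in N (left out, the last holds). Time passes only in rows, so rows that repeat a pose let the fingers close. It gives the time, the measured TCP pose, the force and the opening at its end, in the units of the state.
- manip.sense(): the state, without advancing time (a new reading comes with each control period).
- manip.snapshot(name): name is "side" or "top" or "wrist"; returns a dict with "pixels" (420x560x3 uint8, red, green, blue), "camera_matrix" (3x3 intrinsics, pixels), "R" (3x3) and "t" (3): a world point X has camera coordinates R X + t. Camera axes: x right, y down, z forward; pixel columns grow to the right and rows downward; lengths in m; the calibration is good to about 2 mm. A picture is of the moment at which its call begins. There is no depth.
- manip.sign_off(): hands the job in, once; it reports no verdict.
The state is a dict: "t": time; "q": joint angles; "qd": joint speeds; "tau": joint torques, N m; "tcp_pos": TCP position; "tool_rot": TCP orientation; "force": force on the tool from outside, world axes, zero at the start; "ft_torque": the same for the moment, N m; "finger_gap": opening from 0.0 (shut) to 1.0 (fully open).
Only numpy, scipy, OpenCV 4.12 (cv2) and the standard library are available. Lean on these libraries where they do the work, as an engineer would, in place of code of your own. Each camera call takes 0.05 s, during which the arm holds its last target.

### The job

The three foil-wrapped chocolate bells have been stood on the wrong wooden cloche bases. Swap them round, parking a bell on the empty white cake card on the way, so that each bell ends upright and flat down inside the recess of the base of its own size: large on large, medium on medium, small on small. The shells are thin, so set each one down without dropping it or tipping it over, and leave the three glass domes where they stand.

Things in the scene. Friction and masses are not known exactly. Their poses are not given: they have to be found in the camera images.
- bell_large: The largest of three chocolate bells, all alike in blue foil but of three sizes; loose and upright. Lip (widest, at the foot) 96 mm across, 112 mm tall in all; the flared body narrows up to the shoulder 84 mm above its foot, and from the middle of the shoulder rises the crown, a plain round knob 26 mm across and 28 mm tall, by which it is picked from above. About 160 g. Origin: centre of its underside; z up along its axis.
- bell_medium: The middle-sized of three chocolate bells, all alike in blue foil but of three sizes; loose and upright. Lip (widest, at the foot) 70 mm across, 86 mm tall in all; the flared body narrows up to the shoulder 60 mm above its foot, and from the middle of the shoulder rises the crown, a plain round knob 24 mm across and 26 mm tall, by which it is picked from above. About 90 g. Origin: centre of its underside; z up along its axis.
- bell_small: The smallest of three chocolate bells, all alike in blue foil but of three sizes; loose and upright. Lip (widest, at the foot) 46 mm across, 64 mm tall in all; the flared body narrows up to the shoulder 40 mm above its foot, and from the middle of the shoulder rises the crown, a plain round knob 20 mm across and 24 mm tall, by which it is picked from above. About 45 g. Origin: centre of its underside; z up along its axis.
- base_large: The largest of three round beech cloche bases, fixed: a disc 136 mm across and 20 mm high with a flat round recess 112 mm across in its top, 8 mm deep (recess floor 12 mm above the bench), within a rim 12 mm wide. At the start it carries the small bell, loose inside the recess. Origin: centre of its underside, on the bench; z up.
- base_medium: The middle-sized of three round beech cloche bases, fixed: a disc 110 mm across and 20 mm high with a flat round recess 86 mm across in its top, 8 mm deep (recess floor 12 mm above the bench), within a rim 12 mm wide. At the start it carries the large bell, which is too wide and stands on the rim. Origin: centre of its underside, on the bench; z up.
- base_small: The smallest of three round beech cloche bases, fixed: a disc 86 mm across and 20 mm high with a flat round recess 62 mm across in its top, 8 mm deep (recess floor 12 mm above the bench), within a rim 12 mm wide. At the start it carries the medium bell, which is too wide and stands on the rim. Origin: centre of its underside, on the bench; z up.
- cake_card: Flat round white cake card, 144 mm across, 3 mm thick, fixed on the bench and empty at the start: the free spot. Origin: centre of its underside; z up.
- dome_large: The largest of three clear glass domes with a small knob on top, standing loose on the bench near the bases, 122 mm across and 162 mm tall; to be left alone. Origin: centre of its underside; z up.
- dome_medium: The middle-sized of three clear glass domes with a small knob on top, standing loose on the bench near the bases, 96 mm across and 132 mm tall; to be left alone. Origin: centre of its underside; z up.
- dome_small: The smallest of three clear glass domes with a small knob on top, standing loose on the bench near the bases, 72 mm across and 105 mm tall; to be left alone. Origin: centre of its underside; z up.
Mind the look-alikes: they are no part of the job. Leave any blue or orange look-alike of the base_large alone.

How it is judged:
On the way:
1. a bell has been parked upright on the cake card and let go (((horizontal distance between bell_large and cake_card below 0.05 m and z of bell_large in the frame of cake_card below 0.007 m and angle between bell_large's own z axis and vertical below 0.1 rad and linear speed of bell_large below 0.02 m/s and contact force between bell_large and the fingers below 0.05 N) or (horizontal distance between bell_medium and cake_card below 0.05 m and z of bell_medium in the frame of cake_card below 0.007 m and angle between bell_medium's own z axis and vertical below 0.1 rad and linear speed of bell_medium below 0.02 m/s and contact force between bell_medium and the fingers below 0.05 N) or (horizontal distance between bell_small and cake_card below 0.05 m and z of bell_small in the frame of cake_card below 0.007 m and angle between bell_small's own z axis and vertical below 0.1 rad and linear speed of bell_small below 0.02 m/s and contact force between bell_small and the fingers below 0.05 N))), for 0.2 s.
At the end, for the whole second after the job is handed in: Each bell stands at rest, upright (within 0.08 rad) and flat on the recess floor of the base of its own size, its foot 12 mm (within 3 mm) above the bench and its axis within 11 mm of the base's centre (horizontal distance between bell_large and base_large below 0.011 m and z of bell_large in the frame of base_large between 0.009 and 0.015 m and angle between each of bell_large, bell_medium, bell_small's own z axis and vertical below 0.08 rad and linear speed of each of bell_large, bell_medium, bell_small below 0.02 m/s and angular speed of each of bell_large, bell_medium, bell_small below 0.2 rad/s and horizontal distance between bell_medium and base_medium below 0.011 m and z of bell_medium in the frame of base_medium between 0.009 and 0.015 m and horizontal distance between bell_small and base_small below 0.011 m and z of bell_small in the frame of base_small between 0.009 and 0.015 m); the robot touches nothing.
It fails at once if a bell is tipped over (more than 0.7 rad from upright) (angle between any of bell_large, bell_medium, bell_small's own z axis and vertical above 0.7 rad).
It fails at once if a bell is dropped (falls free of the fingers by more than about 20 mm, faster than 0.6 m/s) ((linear speed of bell_large above 0.6 m/s and contact force between bell_large and the fingers below 0.05 N) or (linear speed of bell_medium above 0.6 m/s and contact force between bell_medium and the fingers below 0.05 N) or (linear speed of bell_small above 0.6 m/s and contact force between bell_small and the fingers below 0.05 N)).
It fails at once if a glass dome is moved more than 20 mm (distance of any of dome_large, dome_medium, dome_small from where it was at the start of the episode above 0.02 m).
It also fails if it takes over 120 s, if anything falls off the work surface, if the arm or the gripper's body presses on something with over 40 N, if the wrist force passes 120 N, or if a joint passes its speed limit or range.

## Working session

There is one attempt and no reset: what is moved stays moved. The work goes in short steps, Python scripts to look and compute and a shell command to move; the robot and the scene stay as the last step left them, time stands still between calls to the robot, and variables do not carry over. Pictures are saved under pics/ and viewed, and the job is handed in when it is done.

```bash
mkdir -p pics; ls
python3 - <<'E'
from station import manip
import cv2
s=manip.sense()
for k in s: print(k,s[k])
for n in ["side","top","wrist"]:
    d=manip.snapshot(n); cv2.imwrite(f"pics/{n}0.png",d["pixels"][:,:,::-1]); print(n,d["camera_matrix"],d["R"],d["t"])
E
```

```text
pics
t 0.0
q [ 1.15947168e+00  5.28475582e-01  1.43392071e+00 -7.67225876e-06
  1.18139347e+00 -1.78514162e-01]
qd [ 1.31696934e-03 -8.61915588e-04  1.49323235e-04 -7.55058487e-04
 -7.91598080e-04  4.18432519e-05]
tau [-7.82553307e-04 -4.42352986e+01 -1.78023201e+01 -1.21314856e-04
  8.24723917e-03  1.09750025e-05]
tcp_pos [0.14386178 0.6074182  0.20582204]
tool_rot [ 0.08138011  0.70254456 -0.08286808  0.70209779]
force [ 0.26866269 -0.05659177  0.23677175]
ft_torque [0.02716294 0.00490126 0.00407852]
finger_gap 0.9996042490022772
side [[417.94635684   0.         273.35763095]
 [  0.         417.94635684 201.47076708]
 [  0.           0.           1.        ]] [[ 0.93263701 -0.3602526  -0.0201562 ]
 [-0.20832688 -0.49203156 -0.84528389]
 [ 0.29459824  0.79254212 -0.53393714]] [-0.49812886  0.17577947  0.83606494]
top [[501.17559221   0.         279.38656834]
 [  0.         501.17559221 207.9547332 ]
 [  0.           0.           1.        ]] [[ 1.49144266e-02 -9.99886499e-01  2.13277415e-03]
 [-9.81375720e-01 -1.50468071e-02 -1.91507939e-01]
 [ 1.91518294e-01  7.63178330e-04 -9.81488747e-01]] [-9.12681694e-05  5.58348378e-01  1.20313444e+00]
wrist [[362.83226781   0.         280.1902696 ]
 [  0.         362.83226781 203.83348812]
 [  0.           0.           1.        ]] [[ 0.23070826  0.97302245 -0.00100812]
 [ 0.932582   -0.22082381  0.28553047]
 [ 0.27760494 -0.06681439 -0.9583691 ]] [-0.62348706 -0.03596224  0.37862047]
```

View pics/side0.png

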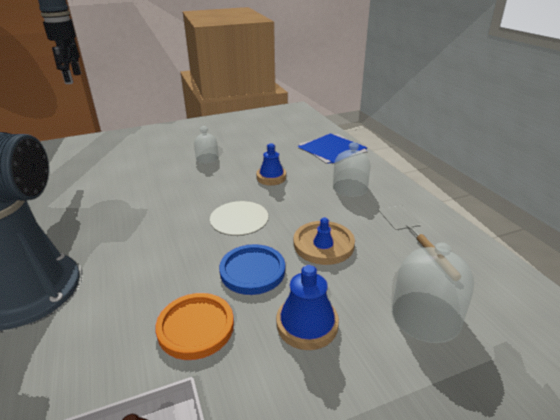

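View pics/top0.png

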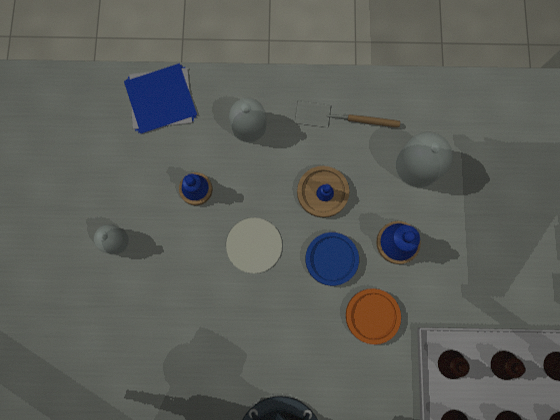

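View pics/wrist0.png

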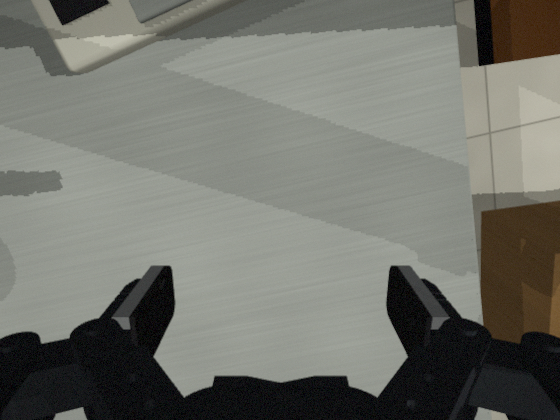

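The top view shows the medium bell on the small base near (196,188), the small bell on the large base near (323,191) and the large bell on the medium base near (400,242). The card is near (254,246). I'll enlarge these.

Run:
```python
import cv2,numpy as np
a=cv2.imread("pics/top0.png")
def crop(n,u,v,w=70,h=70,s=5,src=a):
    c=src[v:v+h,u:u+w]; c=cv2.resize(c,None,fx=s,fy=s,interpolation=cv2.INTER_CUBIC)
    c=cv2.convertScaleAbs(c,alpha=1.5,beta=15)
    for i in range(0,w,10):
        cv2.line(c,(i*s,0),(i*s,6),(255,255,255),1); cv2.putText(c,str(u+i),(i*s,16),0,.35,(255,255,255))
    for i in range(0,h,10):
        cv2.line(c,(0,i*s),(6,i*s),(255,255,255),1); cv2.putText(c,str(v+i),(8,i*s+4),0,.35,(255,255,255))
    return c
m=[crop('',160,150),crop('',290,155),crop('',365,205),crop('',220,210)]
m=np.vstack([np.hstack(m[:2]),np.hstack(m[2:])]); m=cv2.resize(m,(600,600)) 
cv2.imwrite("pics/crops0.png",m)
```

```text
(no output)
```

View pics/crops0.png

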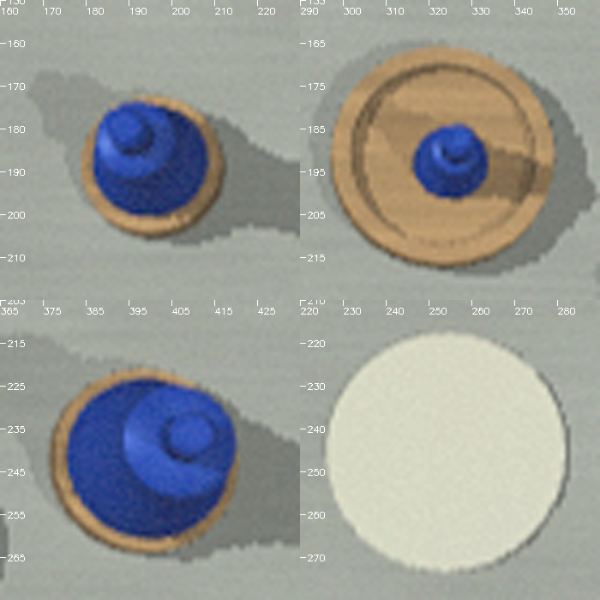

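```bash
cat > h.py <<'E'
import cv2,numpy as np
from scipy.optimize import minimize
from station import manip
TH=np.linspace(0,2*np.pi,60)
def proj(d,P):
    P=np.asarray(P,float).reshape(-1,3); c=P@np.array(d["R"]).T+np.array(d["t"]); K=np.array(d["camera_matrix"])
    return np.c_[K[0,0]*c[:,0]/c[:,2]+K[0,2],K[1,1]*c[:,1]/c[:,2]+K[1,2]]
def ray(d,u,v,z):
    K=np.array(d["camera_matrix"]);R=np.array(d["R"]);t=np.array(d["t"])
    C=-R.T@t; r=R.T@np.linalg.solve(K,[u,v,1]); return (C+r*(z-C[2])/r[2])[:2]
S=8
def sil(d,x,y,segs,shape=(420,560)):
    m=np.zeros(shape,np.uint8)
    for r0,z0,r1,z1 in segs:
        P=[(x+r0*np.cos(t),y+r0*np.sin(t),z0) for t in TH]+[(x+r1*np.cos(t),y+r1*np.sin(t),z1) for t in TH]
        h=cv2.convexHull(proj(d,P).astype(np.float32))
        m=np.maximum(m,poly(h,shape))
    return m
def poly(h,shape):
    m=np.zeros(shape,np.uint8); cv2.fillPoly(m,[np.round(h*256).astype(np.int32)],255,cv2.LINE_AA,8); return m
def fit(d,mask,segs,x,y):
    ex=proj(d,[[x,y,.03]])[0].astype(int); w=np.zeros(mask.shape); w[max(0,ex[1]-70):ex[1]+70,max(0,ex[0]-70):ex[0]+70]=1
    # background pixels far from object ignored
    f=lambda p:np.abs((sil(d,p[0],p[1],segs)/255.-mask)*w).sum()
    r=minimize(f,[x,y],method="Nelder-Mead",options=dict(initial_simplex=[[x,y],[x+.006,y],[x,y+.006]],xatol=1e-4,fatol=.1))
    return r.x,r.fun/mask[w>0].sum()
B={'L':(.048,.084,.112,.013),'M':(.035,.060,.086,.012),'S':(.023,.040,.064,.010)}
def bellmask(im): 
    h=cv2.cvtColor(im,cv2.COLOR_RGB2HSV); return ((h[...,0]>110)&(h[...,0]<128)&(h[...,1]>150)).astype(float)
def woodmask(im):
    h=cv2.cvtColor(im,cv2.COLOR_RGB2HSV); return ((h[...,0]>8)&(h[...,0]<22)&(h[...,1]>80)&(h[...,1]<200)).astype(float)
def whitemask(im):
    g=im.astype(int); return ((g.min(2)>185)).astype(float)
E
python3 - <<'E'
from h import *
d={n:manip.snapshot(n) for n in("top","side")}
t=d["top"]
def comp(m,p):
    n,l=cv2.connectedComponents((m>0).astype(np.uint8))
    c=p.round().astype(int); return l==l[c[1],c[0]]
ims={n:d[n]["pixels"] for n in d}
print("px", t["pixels"][190,323],t["pixels"][246,254],t["pixels"][170,323],t["pixels"][258,332-26],t["pixels"][316,374-25],t["pixels"][240,395])
print(cv2.cvtColor(t["pixels"],cv2.COLOR_RGB2HSV)[[190,246,170,258,316,240],[323,254,310,306,349,395]])
for nm,(u,v,R,b) in {"bs":(196,189,.043,'M'),"bl":(323,191,.068,'S'),"bm":(396,243,.055,'L'),"card":(254,246,.072,None)}.items():
    z=.003 if b is None else .02
    x,y=ray(t,u,v,z)
    for n in d:
        im=ims[n]
        m=whitemask(im) if b is None else np.maximum(bellmask(im),woodmask(im))
        segs=[(R,0,R,z)]
        if b:
            fz={'M':.02,'L':.02,'S':.012}[b]; a=B[b]
        # keep components near
        k=cv2.morphologyEx(m.astype(np.uint8),cv2.MORPH_CLOSE,np.ones((5,5)))
        p=proj(d[n],[[x,y,z]])[0]; k=comp(k,p).astype(float)
        if b and b!='S':
            # silhouette of base + approx bell: ignore pixels above lip => compare wood-only outside bell region
            bl=bellmask(im); bl=cv2.dilate(bl,np.ones((3,3)))
            wm=woodmask(im)
            def f(q):
                s=sil(d[n],q[0],q[1],segs)/255.
                p0=proj(d[n],[[x,y,.02]])[0].astype(int);w=np.zeros(s.shape);w[p0[1]-70:p0[1]+70,p0[0]-45:p0[0]+45]=1
                return (np.abs(s-wm)*(1-bl)*w).sum()
            r=minimize(f,[x,y],method="Nelder-Mead",options=dict(initial_simplex=[[x,y],[x+.006,y],[x,y+.006]],xatol=1e-4,fatol=.1)); print(nm,n,r.x.round(4),r.fun)
        else:
            print(nm,n,fit(d[n],k,segs,x,y),(x,y))
        if b:
            bm=bellmask(im); q=proj(d[n],[[x,y,fz+.03]])[0]; 
            bm=comp(cv2.morphologyEx(bm.astype(np.uint8),cv2.MORPH_CLOSE,np.ones((3,3))),q).astype(float)
            # knob: fit whole bell w/ lip disc + knob cylinder + cone hull
            r,sh,H,kr=a
            print("   bell",b,fit(d[n],bm,[(r,fz,r,fz+.004),(r,fz+.002,kr*1.6,fz+sh),(kr,fz+sh,kr,fz+H)],x,y))
E
```

```text
px [13 28 64] [134 135 122] [70 57 40] [ 29  55 109] [129  71  30] [ 33  54 122]
[[111 203  64]
 [ 32  25 135]
 [ 16 117 111]
 [110 187 109]
 [ 12 196 129]
 [113 186 122]]
bs top [0.6163 0.2301] 108.63137254901962
   bell M (array([0.61778989, 0.22913931]), np.float64(0.18255779923909862))
bs side [0.6197 0.2406] 722.7529411764706
   bell M (array([0.61345893, 0.22561333]), np.float64(0.3938793427818889))
bl top (array([ 0.61317642, -0.10372912]), np.float64(0.08495669778427622)) (np.float64(0.6114699520673176), np.float64(-0.1041160145894418))
   bell S (array([ 0.60867238, -0.10777977]), np.float64(0.3796979078712825))
bl side (array([ 0.61670413, -0.09743154]), np.float64(0.4219044971798525)) (np.float64(0.6114699520673176), np.float64(-0.1041160145894418))
   bell S (array([ 0.612872 , -0.1016285]), np.float64(0.4999030381383322))
bm top [ 0.4837 -0.2983] 830.8745098039216
   bell L (array([ 0.48476189, -0.29929927]), np.float64(0.10604619686203273))
bm side [ 0.4854 -0.291 ] 940.7411764705882
   bell L (array([ 0.48598142, -0.29155578]), np.float64(0.1275291196553109))
card top (array([0.47326135, 0.06647994]), np.float64(0.8691734693877551)) (np.float64(0.46748400273820456), np.float64(0.0722279908965543))
card side (array([0.47289148, 0.07832924]), np.float64(0.11068072764211342)) (np.float64(0.46748400273820456), np.float64(0.0722279908965543))
```

```bash
cat >> h.py <<'E'
def hs(im): return cv2.cvtColor(cv2.medianBlur(im,3),cv2.COLOR_RGB2HSV).astype(int)
def bellmask(im):
    h=hs(im); return ((h[...,0]>104)&(h[...,0]<128)&(h[...,1]>130)).astype(np.uint8)
def woodmask(im):
    h=hs(im); return ((h[...,0]>8)&(h[...,0]<25)&(h[...,1]>70)&(h[...,1]<175)).astype(np.uint8)
def whitemask(im):
    h=hs(im); return ((h[...,2]>118)&(h[...,1]<70)&(h[...,1]>15)).astype(np.uint8)
E
python3 - <<'E'
from h import *
d={n:manip.snapshot(n) for n in("top","side")}
for n in d:
    im=d[n]["pixels"]; o=np.zeros_like(im); o[...,0]=bellmask(im)*255;o[...,1]=woodmask(im)*255;o[...,2]=whitemask(im)*255
    cv2.imwrite(f"pics/mask_{n}.png",cv2.resize(o[70:360],None,fx=.7,fy=.7,interpolation=cv2.INTER_AREA))
a=cv2.imread("pics/mask_top.png");b=cv2.imread("pics/mask_side.png");cv2.imwrite("pics/masks.png",np.hstack([a,b]))
t=d["top"]["pixels"];print(t[246,290],t[246,250],t[200,400])
E
```

```text
[101 104  98] [133 133 120] [ 98 100  94]
```

View pics/masks.png

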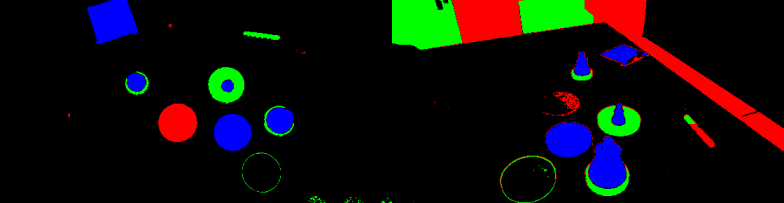

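```bash
cat > loc.py <<'E'
from h import *
d={n:manip.snapshot(n) for n in("top","side")}
t=d["top"]
def win(c,r):
    w=np.zeros((420,560)); w[max(0,int(c[1]-r)):int(c[1]+r),max(0,int(c[0]-r)):int(c[0]+r)]=1; return w
def nm(f,x,y):
    r=minimize(f,[x,y],method="Nelder-Mead",options=dict(initial_simplex=[[x,y],[x+.006,y],[x,y+.006]],xatol=1e-4,fatol=.1)); return r.x,r.fun
for name,(u,v,R,b) in {"bs":(196,189,.043,'M'),"bl":(323,191,.068,'S'),"bm":(396,243,.055,'L'),"card":(254,246,.072,None)}.items():
    z=.003 if b is None else .02
    x,y=ray(t,u,v,z)
    for n in d:
        im=d[n]["pixels"]; p=proj(d[n],[[x,y,z]])[0]
        if b is None:
            if n=="side": continue
            m=whitemask(im); w=win(p,45); print(name,n,nm(lambda q:(abs(sil(d[n],*q,[(R,0,R,z)])/255.-m)*w).sum(),x,y)); continue
        bm=bellmask(im); w=win(p,{'M':32,'L':60 if n=="side" else 42,'S':50}[b])
        k,l,st,ce=cv2.connectedComponentsWithStats((bm*w).astype(np.uint8)); i=1+np.argmax(st[1:,4]); bm=(l==i).astype(float)
        r,sh,H,kr=B[b]; fz={'M':.02,'L':.02,'S':.012}[b]
        lipseg=[(r,fz,r,fz+.004),(r*.9,fz+.004,kr*1.7,fz+sh*.9),(kr,fz+sh-.005,kr,fz+H)]
        bx,e=nm(lambda q:(abs(sil(d[n],*q,lipseg)/255.-bm)*w).sum(),x,y)
        wm=woodmask(im); ig=1-cv2.dilate(bm,np.ones((3,3)))
        qx,e2=nm(lambda q:(abs(sil(d[n],*q,[(R,0,R,z)])/255.-wm)*ig*w).sum(),x,y)
        print(name,n,qx.round(4),round(e2/wm[w>0].sum(),3),"bell",b,bx.round(4),round(e/bm.sum(),3))
E
python3 loc.py
```

```text
bs top [0.6155 0.2298] 0.364 bell M [0.6166 0.2303] 0.161
bs side [0.6197 0.2404] 0.262 bell M [0.6169 0.2304] 0.302
bl top [ 0.6146 -0.1035] 0.24 bell S [ 0.6166 -0.1047] 2.286
bl side [ 0.6158 -0.0981] 0.369 bell S [0.4923 0.0816] 1.0
bm top [ 0.4817 -0.2982] 0.405 bell L [ 0.4848 -0.2995] 0.1
bm side [ 0.4856 -0.292 ] 0.441 bell L [ 0.4856 -0.2917] 0.115
card top (array([0.46968024, 0.07353982]), np.float64(144.34509803921569))
```

Run:
```python
from h import *
d={n:manip.snapshot(n) for n in("top","side")}
def ov(n,boxes,objs,out,s=5):
    im=cv2.cvtColor(d[n]["pixels"],cv2.COLOR_RGB2BGR); im=cv2.convertScaleAbs(im,alpha=1.6)
    tiles=[]
    for (u,v,w,h) in boxes:
        c=cv2.resize(im[v:v+h,u:u+w],None,fx=s,fy=s,interpolation=cv2.INTER_CUBIC)
        for x,y,r,z,col in objs:
            P=proj(d[n],[(x+r*np.cos(t),y+r*np.sin(t),z) for t in TH])
            cv2.polylines(c,[np.round((P-[u,v]+.5)*s).astype(np.int32)],True,col,1)
        tiles.append(c)
    m=np.hstack(tiles); cv2.imwrite(out,m); print(m.shape)
Y=(0,255,255);G=(0,255,0);Rr=(0,0,255)
bs=(.6165,.2303);bl=(.6146,-.1035);bm=(.483,-.2985);ca=(.4697,.0735);sb=(.6115,-.107)
ob=[(*bs,.043,.02,Y),(*bs,.035,.02,G),(*bs,.012,.106,Rr),(*bl,.068,.02,Y),(*bl,.056,.02,G),(*sb,.023,.012,G),(*sb,.010,.076,Rr),(*bm,.055,.02,Y),(*bm,.048,.02,G),(*bm,.013,.132,Rr),(*ca,.072,.003,Rr)]
ov("top",[(170,165,52,70),(292,155,62,70),(368,208,62,70),(222,210,62,70)],ob,"pics/ov_top.png",3)
ov("side",[(245,135,55,75),(285,205,75,75),(270,255,75,95),(200,185,75,75)][:0] or [(245,130,55,95),(285,180,75,95),(270,255,75,95),(205,165,70,95)],ob,"pics/ov_side.png",2.8)
```

```text
(210, 714, 3)
(266, 770, 3)
```

View pics/ov_top.png

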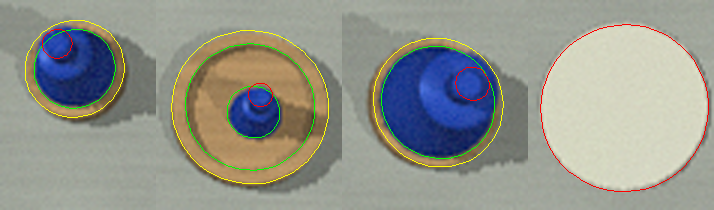

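View pics/ov_side.png

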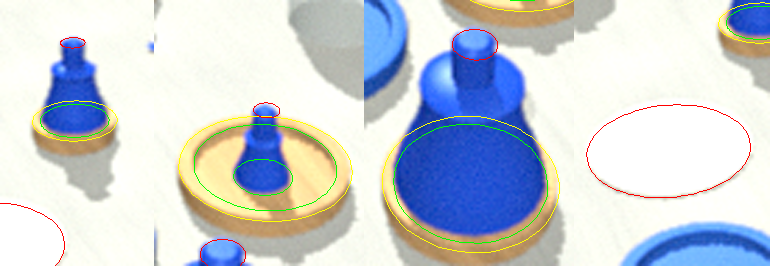

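Both overlays match the models to within 1–2 px. Plan: small → card, large → base_large, medium → base_medium, small → base_small. Next I'll work out the axis conversion.

```bash
cat > to.py <<'E'
import sys,numpy as np
from station import manip
from scipy.spatial.transform import Rotation as Ro
s=manip.sense(); R=Ro.from_quat(s["tool_rot"]).as_matrix()
p=np.array(s["tcp_pos"])
print("t",round(s["t"],2),"tcp",p.round(4),"F",np.round(s["force"],1),"gap",round(s["finger_gap"],3),"tool axes",R.T.round(3).tolist())
a=sys.argv[1:]
for k in range(0,len(a),3):
    print("shift cm",(R.T@(np.array(a[k:k+3],float)-p)*100).round(2))
E
python3 - <<'E'
from h import *
d=manip.snapshot("top")
for n,u,v,z in (("dL",425,180,.0),("dM",247,135,.0),("dS",113,250,0)): print(n,ray(d,u,v,z))
E
python3 to.py 0.3 0.45 0.25 0.56 0.1 0.25 0.6115 -0.107 0.25 .6115 -.107 .16
```

```text
dL [ 0.65015418 -0.37609453]
dM [0.7677133  0.09862411]
dS [0.4519964  0.43498039]
t 0.6 tcp [0.1441 0.6081 0.2068] F [-0.1  1.  -0.8] gap 1.002 tool axes [[-0.0, 0.0, -1.0], [0.231, 0.973, 0.0], [0.973, -0.231, -0.0]]
shift cm [ -4.32 -11.79  18.82]
shift cm [ -4.32 -39.85  52.19]
shift cm [ -4.32 -58.8   61.98]
shift cm [  4.68 -58.8   61.98]
```

```bash
python3 -m jog '{"linear":[[-4.3,0,0],[-4.3,0,0],[-4.3,-58.8,62],[-4.3,-58.8,62],[-4.3,-58.8,62],[-4.3,-58.8,62],[-4.3,-58.8,62],[-4.3,-58.8,62],[-4.3,-58.8,62],[-4.3,-58.8,62],[-4.3,-58.8,62],[-4.3,-58.8,62],[-4.3,-58.8,62],[-4.3,-58.8,62],[-4.3,-58.8,62],[-4.3,-58.8,62],[-4.3,-58.8,62],[-4.3,-58.8,62],[-4.3,-58.8,62],[-4.3,-58.8,62]],"twist":[0,0,0,0,0,0,0,0,0,0,0,0,0,0,0,0,0,0,0,0],"claw":[1,1,1,1,0,0,0,0,0,0,0,0,0,0,0,0,0,0,0,0]}' 30; python3 to.py .6115 -.107 .25  .6115 -.107 .15
```

```text
t: 2.27
tcp_pos: [0.5559, -0.0218, 0.2504]
tool_rot: [0.082, 0.702, -0.082, 0.703]
force: [0.1, 1.3, 0.3]
finger_gap: 0.497
t 2.27 tcp [ 0.5559 -0.0218  0.2504] F [0.1 1.3 0.3] gap 0.497 tool axes [[0.002, -0.0, -1.0], [0.231, 0.973, 0.0], [0.973, -0.231, 0.002]]
shift cm [ 0.05 -7.01  7.38]
shift cm [10.05 -7.01  7.36]
```

```bash
python3 -m jog '{"linear":[[0,-7,7.4],[0,-7,7.4],[0,-7,7.4],[10,-7,7.4],[10,-7,7.4],[10,-7,7.4],[10,-7,7.4]],"twist":[0,0,0,0,0,0,0],"claw":[0,0,0,0,0,0,0]}'; python3 to.py .6115 -.107 .07
python3 - <<'E'
from h import *
for n in("wrist","side"):
    d=manip.snapshot(n); im=cv2.convertScaleAbs(d["pixels"][:,:,::-1],alpha=1.4); 
    p=proj(d,[np.array(manip.sense()["tcp_pos"])])[0]; print(n,p)
    for q,c in (([.6115,-.107,.076],(0,0,255)),([.6115,-.107,.052],(0,255,255))): cv2.circle(im,tuple(proj(d,[q])[0].astype(int)),2,c,-1)
    cv2.circle(im,tuple(p.astype(int)),3,(0,255,0),1)
    cv2.imwrite(f"pics/{n}1.png",im if n=="wrist" else cv2.resize(im[100:300,220:480],None,fx=3,fy=3))
E
```

```text
t: 2.85
tcp_pos: [0.6071, -0.104, 0.145]
tool_rot: [0.083, 0.706, -0.082, 0.699]
force: [-0.9, -0.9, -0.9]
finger_gap: 0.5
t 2.85 tcp [ 0.6071 -0.104   0.145 ] F [-0.9 -0.9 -0.9] gap 0.5 tool axes [[-0.009, 0.003, -1.0], [0.231, 0.973, 0.001], [0.973, -0.231, -0.01]]
shift cm [ 7.49 -0.2   0.57]
wrist [281.40096644 256.19194731]
side [325.53761182 188.4069564 ]
```

View pics/wrist1.png

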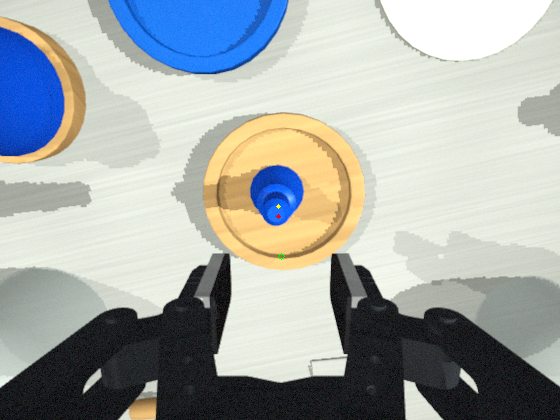

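View pics/side1.png

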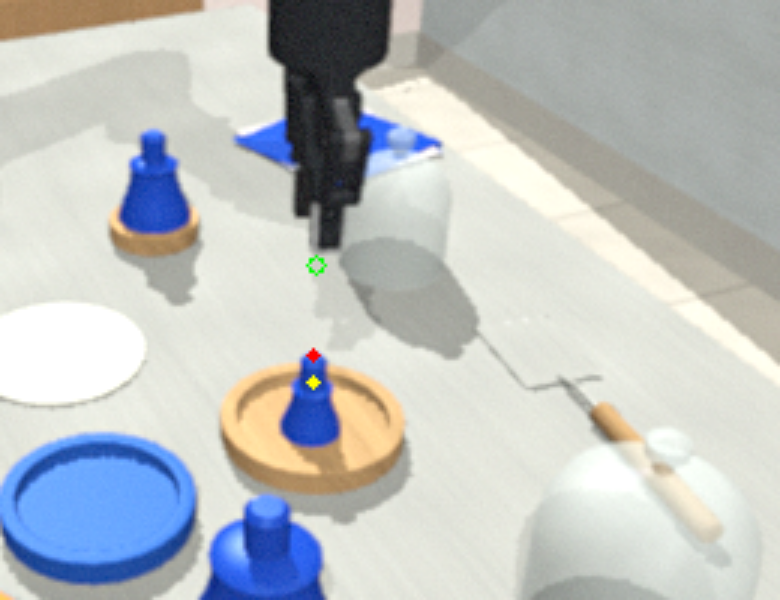

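The predicted knob top lands on the actual knob at about (277,213) in the wrist view. In the side view the TCP marker lies below the half-open tips, so the TCP refers to the shut fingers. Now descending onto the small knob.

```bash
python3 -m jog '{"linear":[[0,-0.2,0.5],[0,-0.2,0.5],[3,-0.2,0.5],[5,-0.2,0.5],[7,-0.2,0.5],[7,-0.2,0.5],[7,-0.2,0.5]],"twist":[0,0,0,0,0,0,0],"claw":[0,0,0,0,0,0,0]}'; python3 to.py .6115 -.107 .056
python3 - <<'E'
from h import *
for n in("wrist","side"):
    d=manip.snapshot(n); im=cv2.convertScaleAbs(d["pixels"][:,:,::-1],alpha=1.4); 
    cv2.imwrite(f"pics/{n}2.png",im if n=="wrist" else cv2.resize(im[100:300,220:480],None,fx=3,fy=3))
E
```

```text
t: 3.53
tcp_pos: [0.6154, -0.108, 0.0805]
tool_rot: [0.082, 0.702, -0.082, 0.703]
force: [-0.7, -1.1, -0.1]
finger_gap: 0.498
t 3.53 tcp [ 0.6154 -0.108   0.0805] F [-0.7 -1.1 -0.1] gap 0.498 tool axes [[0.001, -0.0, -1.0], [0.231, 0.973, -0.0], [0.973, -0.231, 0.001]]
shift cm [ 2.45  0.01 -0.4 ]
```

View pics/wrist2.png

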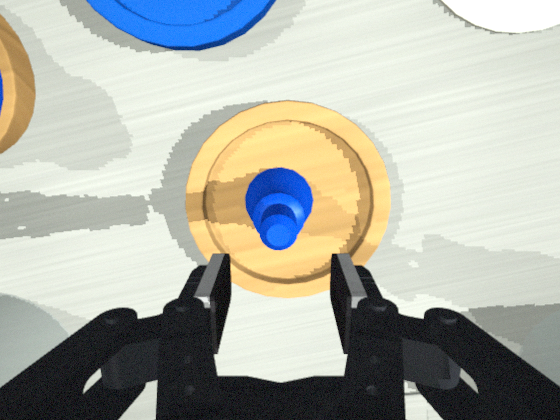

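View pics/side2.png

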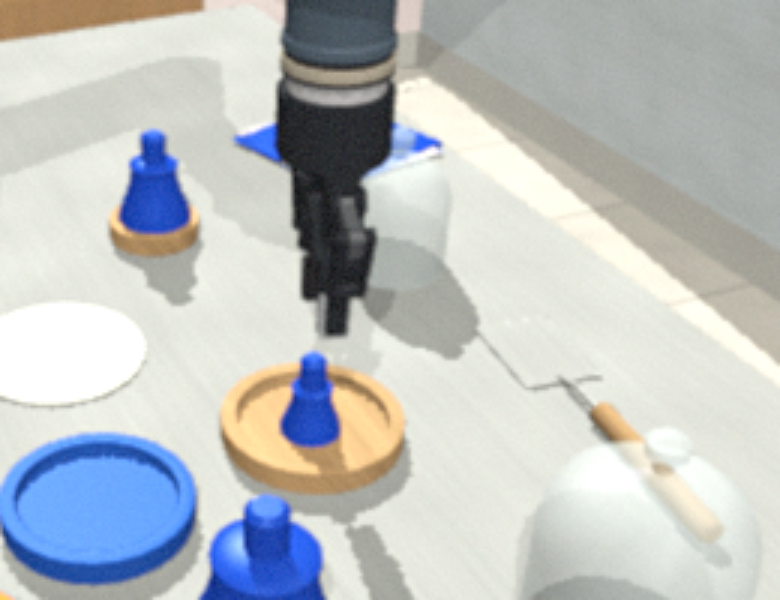

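```bash
python3 -m jog '{"linear":[[0,0,-0.4],[1,0,-0.4],[2,0,-0.4],[2.4,0,-0.4],[2.4,0,-0.4],[2.4,0,-0.4],[2.4,0,-0.4],[2.4,0,-0.4],[2.4,0,-0.4],[2.4,0,-0.4],[2.4,0,-0.4],[2.4,0,-0.4],[2.4,0,-0.4],[2.4,0,-0.4],[2.4,0,-0.4]],"twist":[0,0,0,0,0,0,0,0,0,0,0,0,0,0,0],"claw":[0,0,0,0,0,0,-0.3,-0.6,-1,-1,-1,-1,-1,-1,-1]}' 30; python3 to.py .4697 .0735 .2
python3 - <<'E'
from h import *
for n in("wrist","side"):
    d=manip.snapshot(n); im=cv2.convertScaleAbs(d["pixels"][:,:,::-1],alpha=1.4); 
    cv2.imwrite(f"pics/{n}3.png",im if n=="wrist" else cv2.resize(im[100:300,220:480],None,fx=3,fy=3))
E
```

```text
t: 4.88
tcp_pos: [0.611, -0.107, 0.0559]
tool_rot: [0.082, 0.702, -0.082, 0.702]
force: [0.5, 0.3, -0.2]
finger_gap: -0.002
t 4.88 tcp [ 0.611  -0.107   0.0559] F [ 0.5  0.3 -0.2] gap -0.002 tool axes [[0.0, -0.0, -1.0], [0.231, 0.973, -0.0], [0.973, -0.231, 0.0]]
shift cm [-14.42  14.3  -17.91]
```

View pics/wrist3.png

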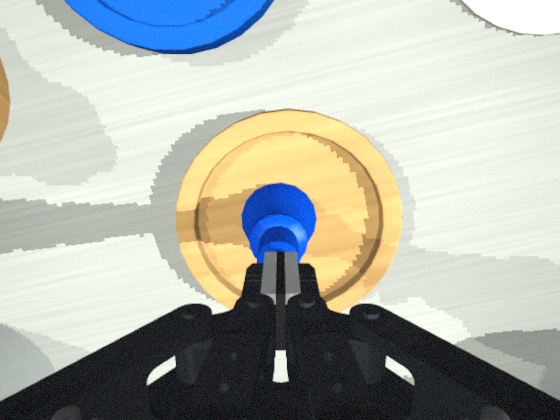

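View pics/side3.png

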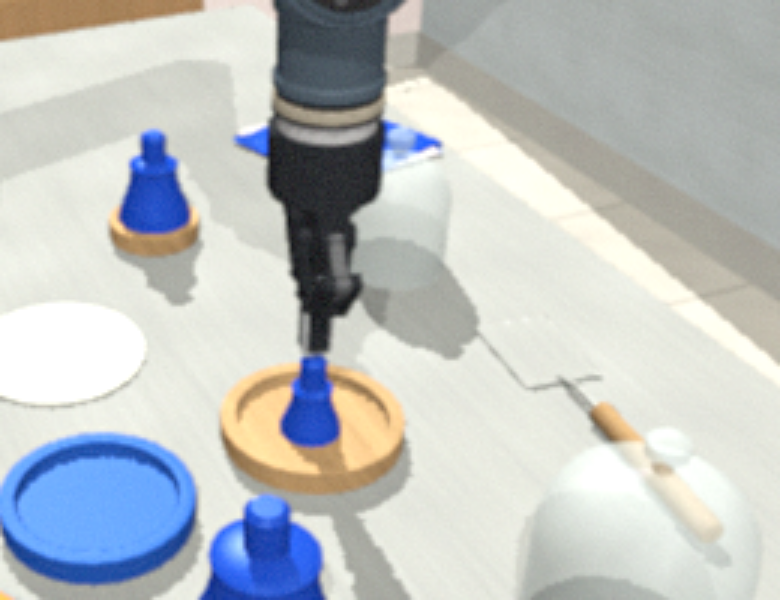

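The jaws shut on air. The reported TCP and the images disagree, so I'll check where the tips really are.

Run:
```python
from h import *
tc=np.array(manip.sense()["tcp_pos"]);print(tc)
for n in("wrist","side","top"):
    d=manip.snapshot(n); im=cv2.convertScaleAbs(d["pixels"][:,:,::-1],alpha=1.4)
    print(n,"cam at",(-np.array(d["R"]).T@d["t"]).round(3)," tcp",proj(d,[tc])[0].round(1),"knobtop",proj(d,[[.6115,-.107,.076]])[0].round(1))
    u,v,w,h={"wrist":(220,170,120,120),"side":(285,175,80,80),"top":(280,140,100,80)}[n]
    s={"wrist":4,"side":6,"top":6}[n]
    c=cv2.resize(im[v:v+h,u:u+w],None,fx=s,fy=s,interpolation=cv2.INTER_CUBIC)
    for i in range(0,w,10): cv2.putText(c,str(u+i),(i*s,12),0,.4,(0,0,255))
    for i in range(10,h,10): cv2.putText(c,str(v+i),(0,i*s+4),0,.4,(0,0,255))
    cv2.circle(c,tuple(((proj(d,[tc])[0]-[u,v]+.5)*s).astype(int)),4,(0,255,0),1)
    cv2.imwrite(f"pics/z_{n}.png",c)
```

```text
[ 0.61096866 -0.10696301  0.05583759]
wrist cam at [ 0.539 -0.091  0.222]  tcp [281.4 249.8] knobtop [281.8 269.4]
side cam at [ 0.255 -0.756  0.585]  tcp [323.9 226.5] knobtop [324.6 218.7]
top cam at [0.318 0.007 1.288]  tcp [325.4 188. ] knobtop [326.1 185.9]
```

View pics/z_wrist.png

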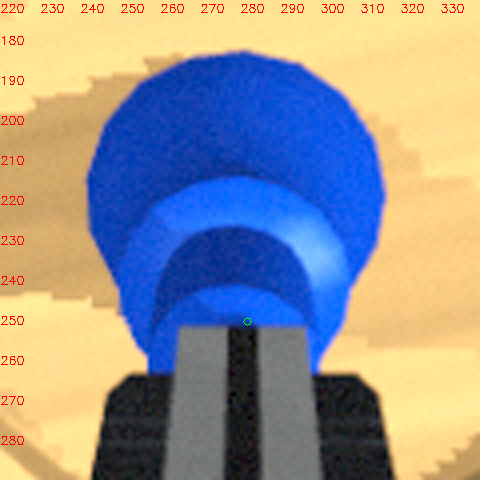

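View pics/z_side.png

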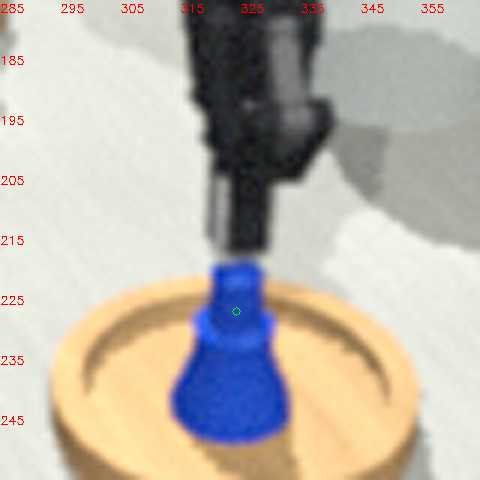

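View pics/z_top.png

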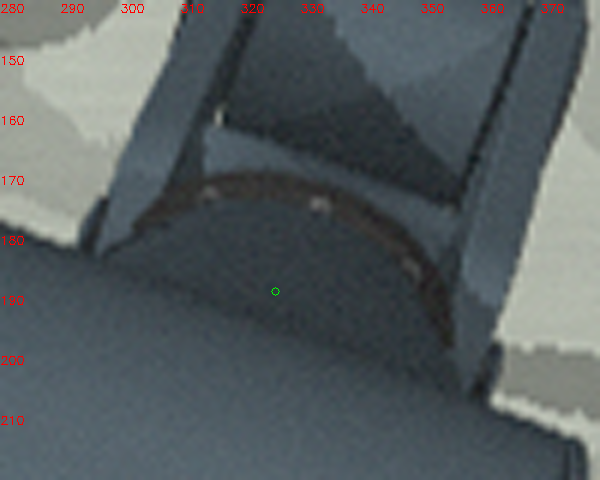

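Run:
```python
from h import *
d=manip.snapshot("side"); print("start tcp side",proj(d,[[.1439,.6074,.2058]]), "open pads:",proj(d,[[.1439,.6074,.2188]]))
c=cv2.imread("pics/side0.png")[0:110,20:120]; cv2.imwrite("pics/s0c.png",cv2.resize(c,None,fx=5,fy=5,interpolation=cv2.INTER_CUBIC))
w=manip.snapshot("wrist"); s=manip.sense(); print(s["tcp_pos"],s["q"])
o=cv2.convertScaleAbs(w["pixels"][:,:,::-1],alpha=1.4)
wm=woodmask(w["pixels"]).astype(float)
P=np.array([(.6135+.068*np.cos(t),-.104+.068*np.sin(t),.02) for t in TH])
for dz,col in((0,(0,0,255)),(.025,(0,255,0))):
    cv2.polylines(o,[proj(w,P-[0,0,dz]).round().astype(np.int32)],True,col,1)
cv2.imwrite("pics/w_ov.png",o)
```

```text
start tcp side [[77.1217397  92.12672907]] open pads: [[75.93783175 87.82136758]]
[ 0.61095116 -0.10698605  0.05579654] [-3.53269565e-01  7.16031224e-01  1.56005833e+00 -4.15759342e-05
  8.65524420e-01 -1.69123289e+00]
```

View pics/w_ov.png

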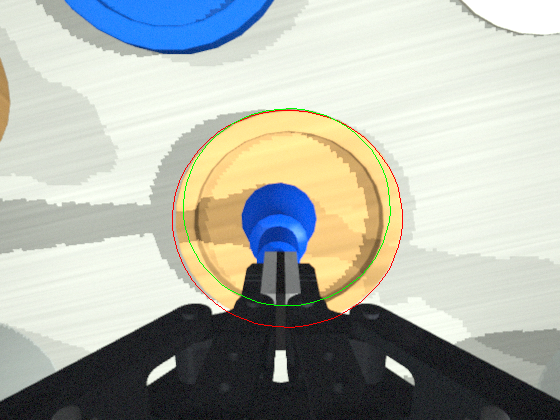

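View pics/s0c.png

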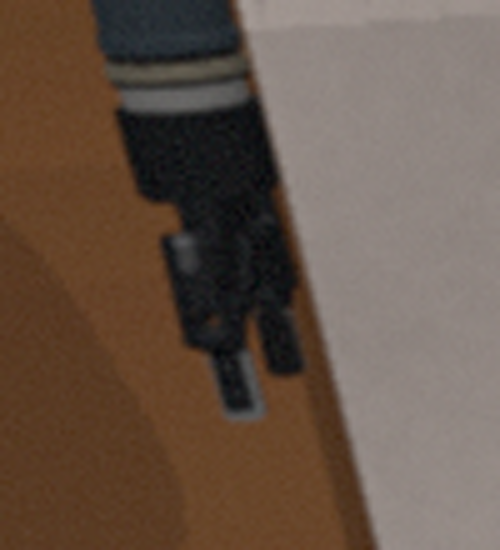

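Run:
```python
from h import *
tc=np.array(manip.sense()["tcp_pos"]); ax=np.array([.973,-.231,0]); ay=np.array([.231,.973,0])
W=manip.snapshot("wrist");S=manip.snapshot("side")
for dz in (0,.01,.015,.02,.025,.03):
    p=tc+[0,0,dz]
    print(dz,"wrist front edge",proj(W,[p-.011*ax+k*.008*ay for k in(-1,1)]).round(1).tolist(),"side corners",proj(S,[p+i*.011*ax-.008*ay for i in(-1,1)]).round(1).tolist())
```

```text
0 wrist front edge [[265.0, 229.0], [297.7, 229.0]] side corners [[319.8, 229.1], [329.8, 228.2]]
0.01 wrist front edge [[264.2, 236.6], [298.8, 236.6]] side corners [[320.0, 225.3], [330.1, 224.4]]
0.015 wrist front edge [[263.7, 240.8], [299.3, 240.8]] side corners [[320.1, 223.4], [330.2, 222.4]]
0.02 wrist front edge [[263.2, 245.2], [299.9, 245.2]] side corners [[320.2, 221.5], [330.3, 220.5]]
0.025 wrist front edge [[262.7, 249.8], [300.5, 249.8]] side corners [[320.3, 219.5], [330.5, 218.6]]
0.03 wrist front edge [[262.2, 254.8], [301.2, 254.8]] side corners [[320.3, 217.6], [330.6, 216.6]]
```

Triangulating the tips gives a physical fingertip about 26–28 mm behind the reported TCP. The wrist view gives 25.5 mm and the side view 29 mm. The wrist camera pose itself is consistent, because the base rim overlays well. I'll correct for this: open, shift −1 mm in y, and go 27 mm lower while watching the force.

```bash
python3 -m jog '{"linear":[[0,-0.1,0],[0,-0.1,0],[0,-0.1,0],[0,-0.1,0],[0,-0.1,0],[0,-0.1,0],[0.6,-0.1,0],[1.2,-0.1,0],[1.8,-0.1,0],[1.8,-0.1,0],[1.8,-0.1,0],[1.8,-0.1,0]],"twist":[0,0,0,0,0,0,0,0,0,0,0,0],"claw":[0,0,0,0,0,0,0,0,0,0,0,0]}' 30; python3 to.py .611 -.108 .0285
python3 - <<'E'
from h import *
for n in("wrist","side"):
    d=manip.snapshot(n); im=cv2.convertScaleAbs(d["pixels"][:,:,::-1],alpha=1.4); 
    cv2.imwrite(f"pics/{n}4.png",im if n=="wrist" else cv2.resize(im[150:270,270:380],None,fx=5,fy=5,interpolation=cv2.INTER_CUBIC))
E
```

```text
t: 6.33
tcp_pos: [0.6107, -0.1079, 0.0375]
tool_rot: [0.082, 0.702, -0.082, 0.702]
force: [-0.9, -0.0, 0.5]
finger_gap: 0.497
t 6.33 tcp [ 0.6107 -0.1079  0.0375] F [-0.9 -0.   0.5] gap 0.497 tool axes [[-0.0, 0.0, -1.0], [0.231, 0.973, 0.0], [0.973, -0.231, -0.0]]
shift cm [ 0.9  -0.    0.03]
```

View pics/wrist4.png

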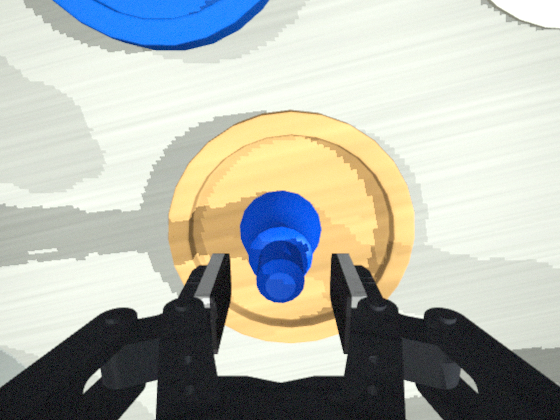

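View pics/side4.png

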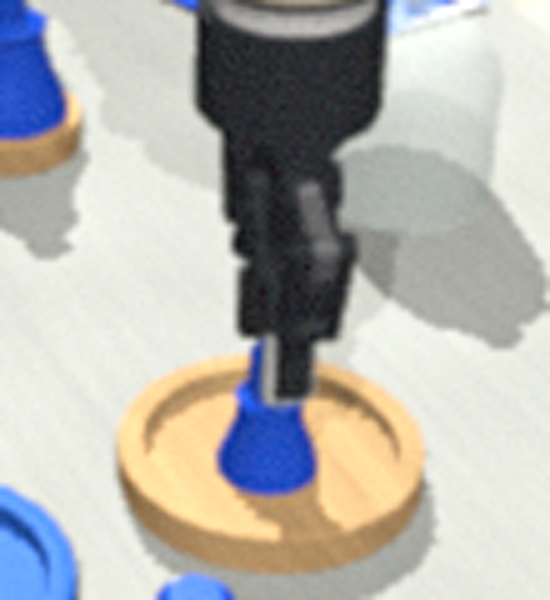

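Run:
```python
from h import *
tc=np.array(manip.sense()["tcp_pos"]); ax=np.array([.973,-.231,0]); ay=np.array([.231,.973,0])
W=manip.snapshot("wrist");S=manip.snapshot("side")
for dz in (0.01,.02,.025,.03,.035,.04):
    p=tc+[0,0,dz]
    print(dz,"wrist inner front corners",proj(W,[p-.011*ax+k*.021*ay for k in(-1,1)]).round(1).tolist(),"side near-finger inner/outer front",proj(S,[p-.011*ax-.021*ay,p+.011*ax-.029*ay,p-.011*ax-.029*ay]).round(1).tolist())
```

```text
0.01 wrist inner front corners [[236.1, 236.7], [326.9, 236.7]] side near-finger inner/outer front [[321.3, 236.0], [332.3, 237.2], [322.1, 238.2]]
0.02 wrist inner front corners [[233.5, 245.3], [329.7, 245.2]] side near-finger inner/outer front [[321.5, 232.2], [332.6, 233.4], [322.3, 234.4]]
0.025 wrist inner front corners [[232.0, 249.9], [331.3, 249.9]] side near-finger inner/outer front [[321.6, 230.3], [332.7, 231.5], [322.4, 232.5]]
0.03 wrist inner front corners [[230.5, 254.9], [333.0, 254.9]] side near-finger inner/outer front [[321.7, 228.3], [332.9, 229.5], [322.5, 230.6]]
0.035 wrist inner front corners [[228.8, 260.2], [334.7, 260.2]] side near-finger inner/outer front [[321.8, 226.4], [333.0, 227.6], [322.6, 228.6]]
0.04 wrist inner front corners [[227.1, 265.9], [336.6, 265.9]] side near-finger inner/outer front [[321.9, 224.4], [333.1, 225.6], [322.8, 226.7]]
```

```bash
python3 -m jog '{"linear":[[0.5,0,0],[0.9,0,0],[0.9,0,0],[0.9,0,0],[0.9,0,0],[0.9,0,0],[0.9,0,0],[0.9,0,0],[0.9,0,0],[0.9,0,0],[0.9,0,0],[0.9,0,0]],"twist":[0,0,0,0,0,0,0,0,0,0,0,0],"claw":[0,0,0,0,-0.3,-0.6,-1,-1,-1,-1,-1,-1]}' 30; python3 to.py .4697 .0735 .1
```

```text
t: 7.53
tcp_pos: [0.6109, -0.108, 0.029]
tool_rot: [0.082, 0.702, -0.082, 0.702]
force: [0.5, -0.1, 1.5]
finger_gap: 0.22
t 7.53 tcp [ 0.6109 -0.108   0.029 ] F [ 0.5 -0.1  1.5] gap 0.22 tool axes [[0.0, -0.0, -1.0], [0.231, 0.973, -0.0], [0.973, -0.231, 0.0]]
shift cm [ -7.11  14.4  -17.92]
```

```bash
python3 -m jog '{"linear":[[-1,0,0],[-2,0,0],[-3,0,0],[-4,0,0],[-5,0,0],[-6,0,0],[-6,0,0],[-6,0,0]],"twist":[0,0,0,0,0,0,0,0],"claw":[-1,-1,-1,-1,-1,-1,-1,-1]}' 30; python3 to.py .4697 .0735 .09;  python3 - <<'E'
from h import *
for n in("wrist","side"):
    d=manip.snapshot(n); im=cv2.convertScaleAbs(d["pixels"][:,:,::-1],alpha=1.4); 
    cv2.imwrite(f"pics/{n}5.png",im if n=="wrist" else cv2.resize(im[130:270,250:400],None,fx=4,fy=4,interpolation=cv2.INTER_CUBIC))
E
```

```text
t: 8.2
tcp_pos: [0.6113, -0.1081, 0.0899]
tool_rot: [0.082, 0.702, -0.082, 0.703]
force: [-0.1, 0.8, -0.8]
finger_gap: 0.226
t 8.2 tcp [ 0.6113 -0.1081  0.0899] F [-0.1  0.8 -0.8] gap 0.226 tool axes [[0.002, -0.001, -1.0], [0.231, 0.973, -0.0], [0.973, -0.231, 0.002]]
shift cm [ -0.05  14.41 -17.97]
```

View pics/side5.png

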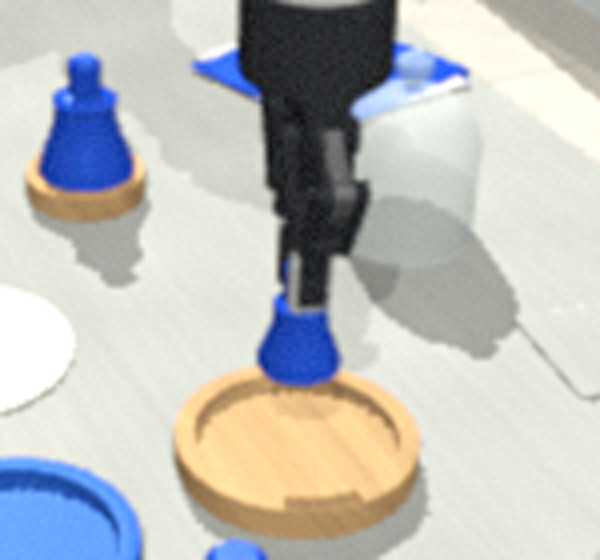

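View pics/wrist5.png

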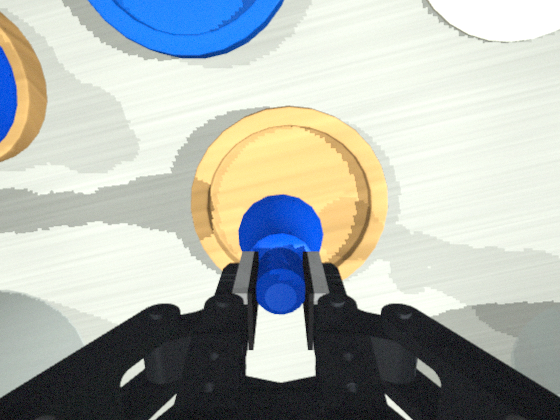

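The bell is held upright, clear of the base (side crop, foot near (300,375)). Moving it to the card.

```bash
python3 -m jog '{"linear":[[0,3,-3.7],[0,6,-7.5],[0,9,-11.2],[0,12,-15],[0,14.4,-18],[0,14.4,-18],[0,14.4,-18],[0,14.4,-18],[0,14.4,-18],[0,14.4,-18],[3,14.4,-18],[5.5,14.4,-18],[5.5,14.4,-18],[5.5,14.4,-18]],"twist":[0,0,0,0,0,0,0,0,0,0,0,0,0,0],"claw":[-1,-1,-1,-1,-1,-1,-1,-1,-1,-1,-1,-1,-1,-1]}' 30; python3 to.py .4697 .0735 .0205;  python3 - <<'E'
from h import *
for n in("wrist","side"):
    d=manip.snapshot(n); im=cv2.convertScaleAbs(d["pixels"][:,:,::-1],alpha=1.4); 
    cv2.imwrite(f"pics/{n}6.png",im if n=="wrist" else cv2.resize(im[110:260,160:310],None,fx=4,fy=4,interpolation=cv2.INTER_CUBIC))
E
```

```text
t: 9.47
tcp_pos: [0.4687, 0.0728, 0.0329]
tool_rot: [0.083, 0.703, -0.083, 0.701]
force: [0.8, 1.0, -0.0]
finger_gap: 0.219
t 9.47 tcp [0.4687 0.0728 0.0329] F [ 0.8  1.  -0. ] gap 0.219 tool axes [[-0.003, 0.0, -1.0], [0.232, 0.973, -0.0], [0.973, -0.232, -0.003]]
shift cm [1.24 0.09 0.09]
```

View pics/side6.png

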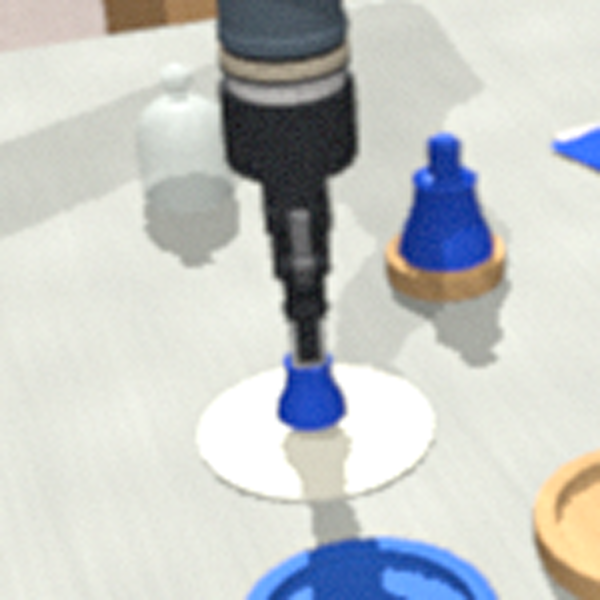

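View pics/wrist6.png

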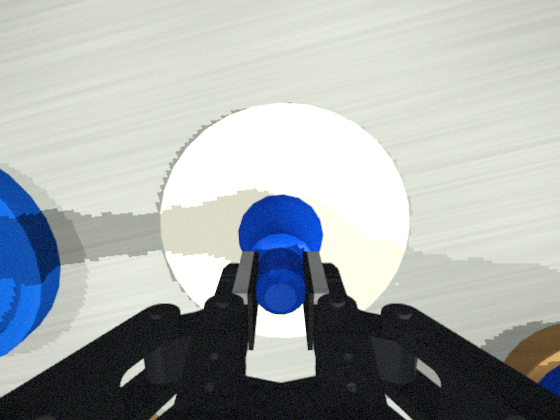

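Over the card and about centred. Lowering gently and releasing.

```bash
python3 -m jog '{"linear":[[0.4,0,0],[0.8,0,0],[1.0,0,0],[1.1,0,0],[1.2,0,0],[1.25,0,0],[1.25,0,0],[1.25,0,0]],"twist":[0,0,0,0,0,0,0,0],"claw":[-1,-1,-1,-1,-1,-1,-1,-1]}' 30; python3 to.py; python3 -c "
from h import *
d=manip.snapshot('side'); im=cv2.convertScaleAbs(d['pixels'][:,:,::-1],alpha=1.4);cv2.imwrite('pics/side7.png',cv2.resize(im[150:260,180:290],None,fx=5,fy=5,interpolation=cv2.INTER_CUBIC))"
```

```text
t: 10.23
tcp_pos: [0.4688, 0.0738, 0.0214]
tool_rot: [0.082, 0.702, -0.082, 0.702]
force: [-0.3, -0.6, -0.2]
finger_gap: 0.221
t 10.23 tcp [0.4688 0.0738 0.0214] F [-0.3 -0.6 -0.2] gap 0.221 tool axes [[0.0, -0.0, -1.0], [0.231, 0.973, -0.0], [0.973, -0.231, 0.0]]
```

View pics/side7.png

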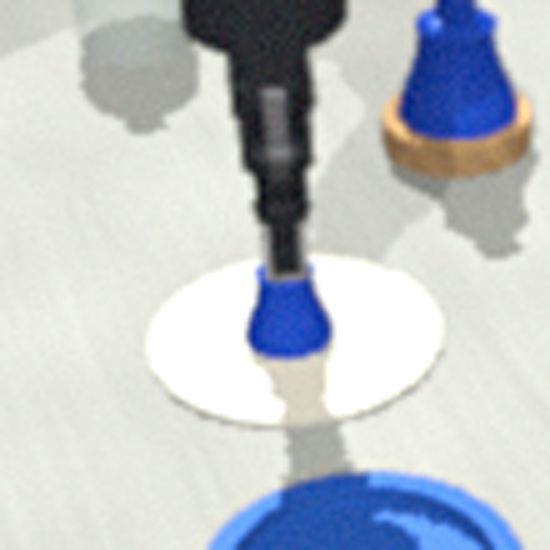

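```bash
python3 -m jog '{"linear":[[0.05,0,0],[0.1,0,0],[0.1,0,0],[0.1,0,0],[0.1,0,0]],"twist":[0,0,0,0,0],"claw":[-1,-1,-1,-1,-1]}' 30;  python3 -m jog '{"linear":[[0.05,0,0],[0.1,0,0],[0.1,0,0],[0.1,0,0]],"twist":[0,0,0,0],"claw":[-1,-1,-1,-1]}' 30
```

```text
t: 10.7
tcp_pos: [0.4688, 0.0737, 0.0203]
tool_rot: [0.082, 0.702, -0.082, 0.702]
force: [-0.6, 0.4, -0.5]
finger_gap: 0.223
t: 11.03
tcp_pos: [0.4689, 0.0737, 0.0199]
tool_rot: [0.082, 0.702, -0.082, 0.702]
force: [-1.7, -0.7, 5.7]
finger_gap: 0.221
```

Contact at TCP z 0.020 (5.7 N), which matches the prediction. Releasing and lifting.

```bash
python3 -m jog '{"linear":[[-0.05,0,0],[-0.05,0,0],[-0.05,0,0],[-0.05,0,0],[-0.05,0,0],[-2,0,0],[-4,0,0],[-7,0,0],[-10,0,0],[-13,0,0],[-15,0,0],[-15,0,0],[-15,0,0]],"twist":[0,0,0,0,0,0,0,0,0,0,0,0,0],"claw":[-0.5,-0.4,-0.3,-0.1,0,0,0,0,0,0,0,0,0]}' 30; python3 to.py .484 -.299 .17 .484 -.299 .105
python3 -c "
from h import *
d=manip.snapshot('side'); im=cv2.convertScaleAbs(d['pixels'][:,:,::-1],alpha=1.4);cv2.imwrite('pics/side8.png',cv2.resize(im[100:350,180:380],None,fx=2.4,fy=2.4,interpolation=cv2.INTER_CUBIC))"
```

```text
t: 12.12
tcp_pos: [0.4694, 0.0737, 0.1702]
tool_rot: [0.082, 0.701, -0.082, 0.703]
force: [-0.1, 0.4, -0.5]
finger_gap: 0.501
t 12.12 tcp [0.4694 0.0737 0.1702] F [-0.1  0.4 -0.5] gap 0.501 tool axes [[0.003, -0.0, -1.0], [0.231, 0.973, 0.0], [0.973, -0.231, 0.003]]
shift cm [ 3.000e-02 -3.593e+01  1.002e+01]
shift cm [  6.53 -35.93  10.  ]
```

View pics/side8.png

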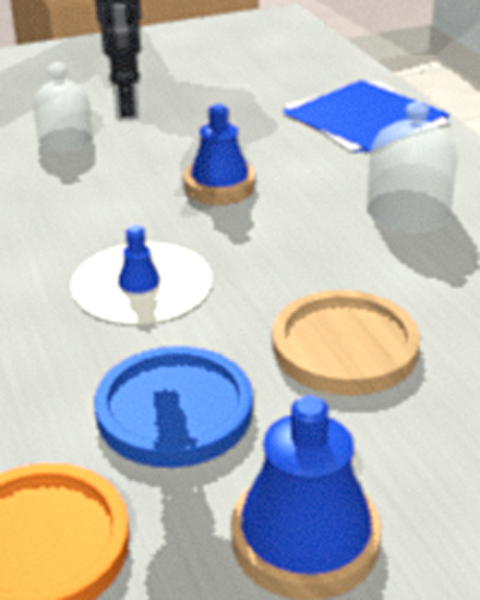

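The small bell stands upright on the card. Next, the large bell.

```bash
python3 -m jog '{"linear":[[0,-36,10],[0,-36,10],[0,-36,10],[0,-36,10],[0,-36,10],[0,-36,10],[0,-36,10],[0,-36,10],[0,-36,10],[0,-36,10],[0,-36,10],[0,-36,10],[2,-36,10],[4,-36,10],[4,-36,10],[4,-36,10],[4,-36,10]],"twist":[0,0,0,0,0,0,0,0,0,0,0,0,0,0,0,0,0],"claw":[0,0,0,0,0,0,0,0,0,0,0,0,0,0,0,0,0]}' 30; python3 to.py .484 -.299 .082
python3 -c "
from h import *
d=manip.snapshot('wrist'); im=cv2.convertScaleAbs(d['pixels'][:,:,::-1],alpha=1.4)
for z,r in((.132,.013),(.104,.013),(.02,.055)): cv2.polylines(im,[proj(d,[(.484+r*np.cos(t),-.299+r*np.sin(t),z) for t in TH]).round().astype(np.int32)],True,(0,255,255),1)
cv2.imwrite('pics/wrist9.png',im)"
```

```text
t: 13.58
tcp_pos: [0.4833, -0.2985, 0.1296]
tool_rot: [0.082, 0.702, -0.081, 0.702]
force: [0.7, 0.0, 0.3]
finger_gap: 0.502
t 13.58 tcp [ 0.4833 -0.2985  0.1296] F [0.7 0.  0.3] gap 0.502 tool axes [[-0.0, 0.0, -1.0], [0.229, 0.973, 0.0], [0.973, -0.229, -0.0]]
shift cm [ 4.76 -0.03  0.08]
```

View pics/wrist9.png

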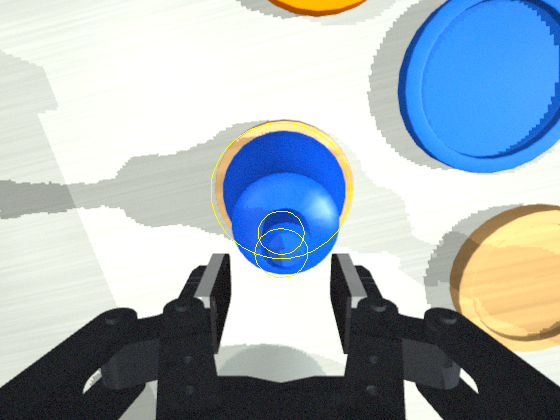

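The knob is at (284,250) against a predicted (281,251), so I'll shift +1 mm in y and descend.

```bash
python3 -m jog '{"linear":[[1,0.1,0],[2,0.1,0],[3,0.1,0],[4,0.1,0],[4.7,0.1,0],[4.7,0.1,0],[4.7,0.1,0],[4.7,0.1,0],[4.7,0.1,0],[4.7,0.1,0],[4.7,0.1,0],[4.7,0.1,0],[4.7,0.1,0],[4.7,0.1,0]],"twist":[0,0,0,0,0,0,0,0,0,0,0,0,0,0],"claw":[0,0,0,0,0,0,0,-0.3,-0.5,-1,-1,-1,-1,-1]}' 40; python3 to.py .6135 -.104 .17
python3 -c "
from h import *
d=manip.snapshot('side'); im=cv2.convertScaleAbs(d['pixels'][:,:,::-1],alpha=1.4);cv2.imwrite('pics/side10.png',cv2.resize(im[200:360,240:380],None,fx=3.5,fy=3.5,interpolation=cv2.INTER_CUBIC))"
```

```text
t: 14.8
tcp_pos: [0.4833, -0.2987, 0.0824]
tool_rot: [0.082, 0.702, -0.082, 0.702]
force: [-0.2, 0.0, -1.4]
finger_gap: 0.286
t 14.8 tcp [ 0.4833 -0.2987  0.0824] F [-0.2  0.  -1.4] gap 0.286 tool axes [[0.0, -0.0, -1.0], [0.231, 0.973, -0.0], [0.973, -0.231, 0.0]]
shift cm [-8.76 21.95  8.18]
```

View pics/side10.png

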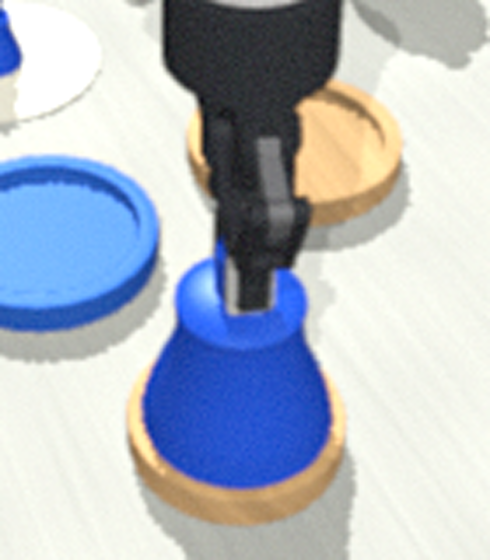

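```bash
python3 -m jog '{"linear":[[-1,0,0],[-2,0,0],[-4,0,0],[-6,0,0],[-7,0,0],[-7,3,1],[-7,6,2.2],[-7,9,3.3],[-7,12,4.5],[-7,15,5.6],[-7,18,6.7],[-7,20,7.5],[-7,21.5,8],[-7,22,8.2],[-7,22,8.2],[-7,22,8.2],[-7,22,8.2],[-7,22,8.2]],"twist":[0,0,0,0,0,0,0,0,0,0,0,0,0,0,0,0,0,0],"claw":[-1,-1,-1,-1,-1,-1,-1,-1,-1,-1,-1,-1,-1,-1,-1,-1,-1,-1]}' 40; python3 to.py .6135 -.103 .0544
python3 -c "
from h import *
for n in('wrist','side'):
    d=manip.snapshot(n); im=cv2.convertScaleAbs(d['pixels'][:,:,::-1],alpha=1.4);
    for z,r in((.02,.068),(.012,.056)): cv2.polylines(im,[proj(d,[(.6135+r*np.cos(t),-.103+r*np.sin(t),z) for t in TH]).round().astype(np.int32)],True,(0,0,255),1)
    cv2.imwrite(f'pics/{n}11.png',im if n=='wrist' else cv2.resize(im[110:350,240:400],None,fx=2.5,fy=2.5,interpolation=cv2.INTER_CUBIC))"
```

```text
t: 16.35
tcp_pos: [0.6132, -0.1047, 0.1524]
tool_rot: [0.083, 0.702, -0.083, 0.702]
force: [-0.7, -0.1, -2.7]
finger_gap: 0.287
t 16.35 tcp [ 0.6132 -0.1047  0.1524] F [-0.7 -0.1 -2.7] gap 0.287 tool axes [[-0.0, -0.0, -1.0], [0.232, 0.973, -0.0], [0.973, -0.232, -0.0]]
shift cm [ 9.8   0.18 -0.  ]
```

View pics/side11.png

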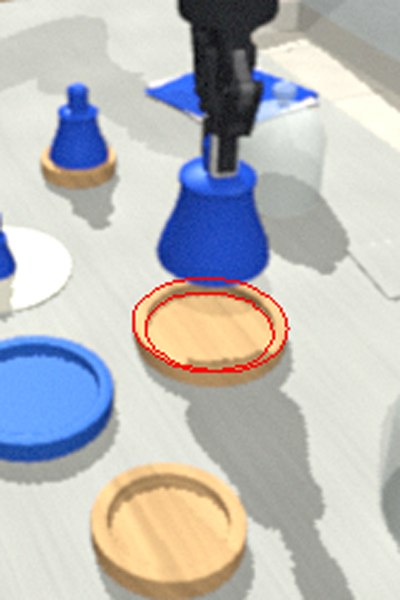

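View pics/wrist11.png

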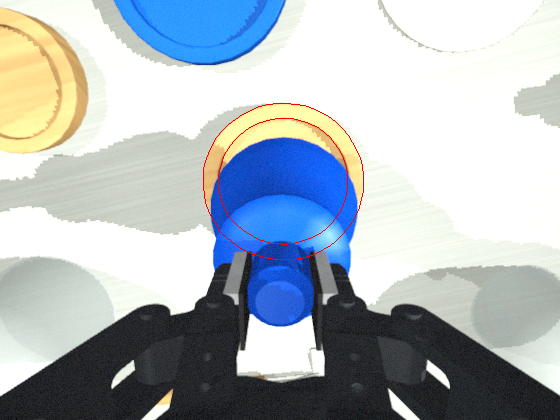

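The overlay matches the base in both views. The recess floor should be reached at TCP z 0.0744, so I'll lower 7.3 cm and then creep.

```bash
python3 -m jog '{"linear":[[1,0.05,0],[2,0.05,0],[3,0.05,0],[4,0.05,0],[5,0.05,0],[6,0.05,0],[6.5,0.05,0],[7,0.05,0],[7.3,0.05,0],[7.3,0.05,0],[7.3,0.05,0],[7.3,0.05,0]],"twist":[0,0,0,0,0,0,0,0,0,0,0,0],"claw":[-1,-1,-1,-1,-1,-1,-1,-1,-1,-1,-1,-1]}' 40
python3 -c "
from h import *
d=manip.snapshot('side'); im=cv2.convertScaleAbs(d['pixels'][:,:,::-1],alpha=1.4);cv2.imwrite('pics/side12.png',cv2.resize(im[160:280,270:380],None,fx=5,fy=5,interpolation=cv2.INTER_CUBIC))
d=manip.snapshot('wrist'); im=cv2.convertScaleAbs(d['pixels'][:,:,::-1],alpha=1.4);cv2.imwrite('pics/wrist12.png',im)"
```

```text
t: 17.45
tcp_pos: [0.6144, -0.1032, 0.0799]
tool_rot: [0.082, 0.702, -0.082, 0.703]
force: [0.5, -0.5, -1.9]
finger_gap: 0.288
```

View pics/side12.png

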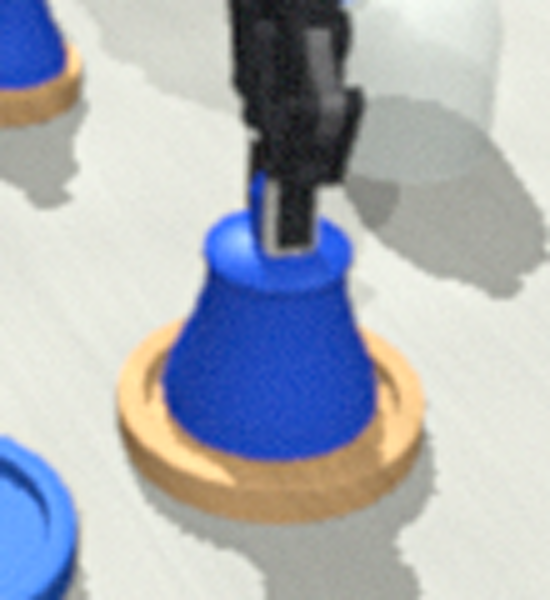

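View pics/wrist12.png

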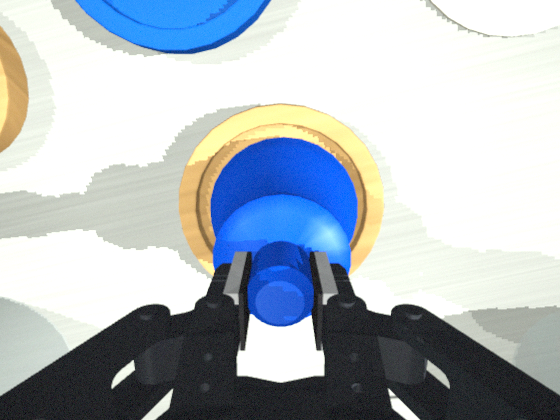

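Inside the recess, roughly centred (base centre col 281.5, lip centre 284). Creeping down.

```bash
python3 -m jog '{"linear":[[0.2,-0.1,0],[0.4,-0.1,0],[0.5,-0.1,0],[0.5,-0.1,0],[0.5,-0.1,0]],"twist":[0,0,0,0,0],"claw":[-1,-1,-1,-1,-1]}' 40; python3 -m jog '{"linear":[[0.05,0,0],[0.1,0,0],[0.1,0,0],[0.1,0,0]],"twist":[0,0,0,0],"claw":[-1,-1,-1,-1]}' 40
```

```text
t: 17.97
tcp_pos: [0.6138, -0.1041, 0.0744]
tool_rot: [0.082, 0.702, -0.082, 0.702]
force: [-0.2, -0.4, 0.2]
finger_gap: 0.29
t: 18.3
tcp_pos: [0.6142, -0.1039, 0.0742]
tool_rot: [0.082, 0.702, -0.082, 0.703]
force: [-0.5, 1.6, 7.0]
finger_gap: 0.288
```

Contact at 7 N. Release and lift.

```bash
python3 -m jog '{"linear":[[-0.05,0,0],[-0.05,0,0],[-0.05,0,0],[-0.05,0,0],[-0.05,0,0],[-0.05,0,0],[-2,0,0],[-4,0,0],[-7,0,0],[-10,0,0],[-11,0,0],[-11,0,0],[-11,0,0]],"twist":[0,0,0,0,0,0,0,0,0,0,0,0,0],"claw":[-0.35,-0.25,-0.15,0,0.1,0.1,0.1,0.1,0.1,0.1,0.1,0.1,0.1]}' 40; python3 to.py .6165 .2303 .17
python3 -c "
from h import *
for n in('wrist','side'):
    d=manip.snapshot(n); im=cv2.convertScaleAbs(d['pixels'][:,:,::-1],alpha=1.4);
    if n=='side':cv2.imwrite(f'pics/{n}13.png',cv2.resize(im[110:350,240:400],None,fx=2.5,fy=2.5,interpolation=cv2.INTER_CUBIC))"
```

```text
t: 19.38
tcp_pos: [0.6135, -0.104, 0.1832]
tool_rot: [0.082, 0.702, -0.082, 0.702]
force: [-0.0, 0.3, 0.0]
finger_gap: 0.551
t 19.38 tcp [ 0.6135 -0.104   0.1832] F [-0.   0.3  0. ] gap 0.551 tool axes [[0.0, -0.0, -1.0], [0.231, 0.973, -0.0], [0.973, -0.231, 0.0]]
shift cm [ 1.32 32.59 -7.42]
```

View pics/side13.png

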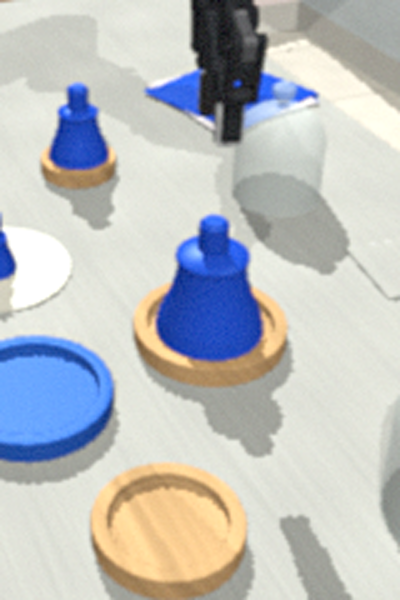

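```bash
python3 -m jog '{"linear":[[0,32.6,-7.4],[0,32.6,-7.4],[0,32.6,-7.4],[0,32.6,-7.4],[0,32.6,-7.4],[0,32.6,-7.4],[0,32.6,-7.4],[0,32.6,-7.4],[0,32.6,-7.4],[0,32.6,-7.4],[0,32.6,-7.4],[3,32.6,0.4],[3,32.6,-7.4],[6,32.6,-7.4],[7.8,32.6,-7.4],[7.8,32.6,-7.4],[7.8,32.6,-7.4],[7.8,32.6,-7.4]],"twist":[0,0,0,0,0,0,0,0,0,0,0,0,0,0,0,0,0,0],"claw":[0,0,0,0,0,0,0,0,0,0,0,0,0,0,0,0,0,0]}' 30; python3 to.py .6165 .2303 .0575
python3 -c "
from h import *
d=manip.snapshot('wrist'); im=cv2.convertScaleAbs(d['pixels'][:,:,::-1],alpha=1.4)
for z,r in((.106,.012),(.080,.012),(.02,.043)): cv2.polylines(im,[proj(d,[(.6165+r*np.cos(t),.2303+r*np.sin(t),z) for t in TH]).round().astype(np.int32)],True,(0,255,255),1)
cv2.imwrite('pics/wrist14.png',im)"
```

```text
t: 20.98
tcp_pos: [0.6182, 0.2291, 0.1063]
tool_rot: [0.083, 0.702, -0.083, 0.703]
force: [0.0, 0.9, -1.2]
finger_gap: 0.501
t 20.98 tcp [0.6182 0.2291 0.1063] F [ 0.   0.9 -1.2] gap 0.501 tool axes [[0.002, 0.0, -1.0], [0.233, 0.973, 0.001], [0.973, -0.233, 0.002]]
shift cm [ 4.88  0.08 -0.21]
```

View pics/wrist14.png

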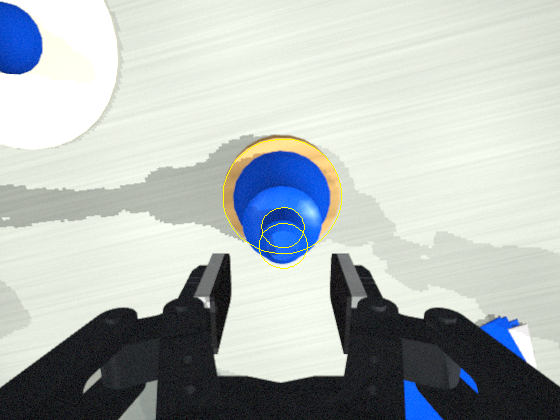

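The knob is at (282,244) against a predicted (284,246), which is good. Descend and grip.

```bash
python3 -m jog '{"linear":[[1,0,-0.2],[2,0,-0.2],[3,0,-0.2],[4,0,-0.2],[4.85,0,-0.2],[4.85,0,-0.2],[4.85,0,-0.2],[4.85,0,-0.2],[4.85,0,-0.2],[4.85,0,-0.2],[4.85,0,-0.2],[4.85,0,-0.2],[4.85,0,-0.2],[4.85,0,-0.2]],"twist":[0,0,0,0,0,0,0,0,0,0,0,0,0,0],"claw":[0,0,0,0,0,0,0,-0.3,-0.5,-1,-1,-1,-1,-1]}' 35; python3 to.py
python3 -m jog '{"linear":[[-1,0,0],[-2,0,0],[-4,0,0],[-7,0,0],[-10,0,0],[-13,0,0],[-13,0,0],[-13,0,0]],"twist":[0,0,0,0,0,0,0,0],"claw":[-1,-1,-1,-1,-1,-1,-1,-1]}' 35; python3 to.py .483 -.2975 .188
python3 -c "
from h import *
d=manip.snapshot('side'); im=cv2.convertScaleAbs(d['pixels'][:,:,::-1],alpha=1.4);cv2.imwrite('pics/side15.png',cv2.resize(im[50:350,180:380],None,fx=2,fy=2,interpolation=cv2.INTER_CUBIC))"
```

```text
t: 22.2
tcp_pos: [0.6153, 0.2308, 0.0573]
tool_rot: [0.082, 0.702, -0.082, 0.703]
force: [-0.6, 0.1, 0.5]
finger_gap: 0.268
t 22.2 tcp [0.6153 0.2308 0.0573] F [-0.6  0.1  0.5] gap 0.268 tool axes [[0.001, 0.0, -1.0], [0.231, 0.973, 0.0], [0.973, -0.231, 0.001]]
t: 22.87
tcp_pos: [0.6166, 0.2311, 0.1903]
tool_rot: [0.083, 0.7, -0.081, 0.704]
force: [-0.3, 0.4, -1.4]
finger_gap: 0.263
t 22.87 tcp [0.6166 0.2311 0.1903] F [-0.3  0.4 -1.4] gap 0.263 tool axes [[0.006, 0.001, -1.0], [0.231, 0.973, 0.003], [0.973, -0.231, 0.006]]
shift cm [  0.09 -54.52  -0.81]
```

View pics/side15.png

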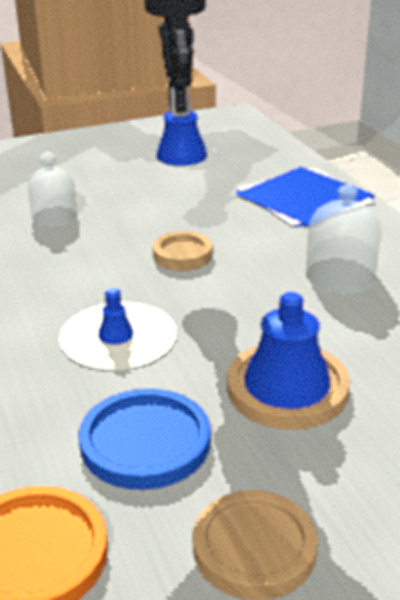

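```bash
python3 -m jog '{"linear":[[0,-1,0],[0,-4,0],[0,-7.5,0],[0,-11,-0.2],[0,-15,-0.2],[0,-19,-0.3],[0,-23,-0.3],[0,-27,-0.4],[0,-31,-0.5],[0,-35,-0.5],[0,-39,-0.6],[0,-43,-0.6],[0,-47,-0.7],[0,-50,-0.8],[0,-53,-0.8],[0,-54.5,-0.8],[0,-54.5,-0.8],[0,-54.5,-0.8],[0,-54.5,-0.8],[0,-54.5,-0.8]],"twist":[0,0,0,0,0,0,0,0,0,0,0,0,0,0,0,0,0,0,0,0],"claw":[-1,-1,-1,-1,-1,-1,-1,-1,-1,-1,-1,-1,-1,-1,-1,-1,-1,-1,-1,-1]}' 35; python3 to.py .483 -.2975 .1
python3 -m jog '{"linear":[[2,0,0],[4,0,0],[6,0,0],[8,0,0],[9,0,0],[9,0,0],[9,0,0],[9,0,0]],"twist":[0,0,0,0,0,0,0,0],"claw":[-1,-1,-1,-1,-1,-1,-1,-1]}' 35; python3 to.py .483 -.2975 .0493
python3 -c "
from h import *
for n in('wrist','side'):
    d=manip.snapshot(n); im=cv2.convertScaleAbs(d['pixels'][:,:,::-1],alpha=1.4);
    for z,r in((.02,.055),(.012,.043)): cv2.polylines(im,[proj(d,[(.483+r*np.cos(t),-.2975+r*np.sin(t),z) for t in TH]).round().astype(np.int32)],True,(0,0,255),1)
    cv2.imwrite(f'pics/{n}16.png',im if n=='wrist' else cv2.resize(im[150:370,230:400],None,fx=2.7,fy=2.7,interpolation=cv2.INTER_CUBIC))"
```

```text
t: 24.58
tcp_pos: [0.4813, -0.2958, 0.1863]
tool_rot: [0.082, 0.703, -0.081, 0.702]
force: [0.2, 0.5, -0.9]
finger_gap: 0.262
t 24.58 tcp [ 0.4813 -0.2958  0.1863] F [ 0.2  0.5 -0.9] gap 0.262 tool axes [[-0.001, 0.002, -1.0], [0.229, 0.973, 0.001], [0.973, -0.229, -0.002]]
shift cm [ 8.63 -0.14  0.22]
t: 25.25
tcp_pos: [0.4824, -0.2979, 0.0979]
tool_rot: [0.081, 0.702, -0.082, 0.703]
force: [-0.1, -0.3, -0.7]
finger_gap: 0.263
t 25.25 tcp [ 0.4824 -0.2979  0.0979] F [-0.1 -0.3 -0.7] gap 0.263 tool axes [[0.002, -0.001, -1.0], [0.23, 0.973, -0.001], [0.973, -0.23, 0.002]]
shift cm [4.86 0.06 0.04]
```

View pics/side16.png

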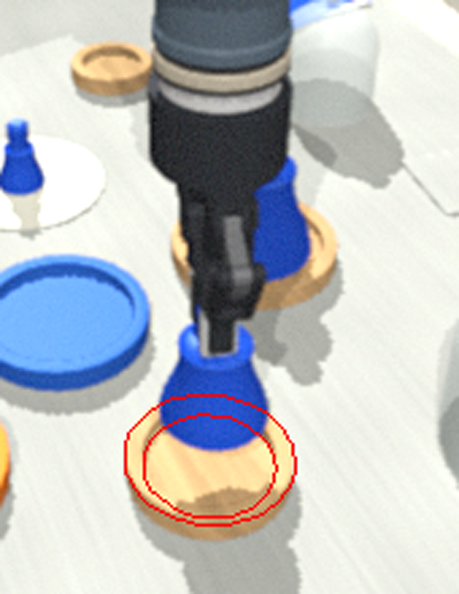

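View pics/wrist16.png

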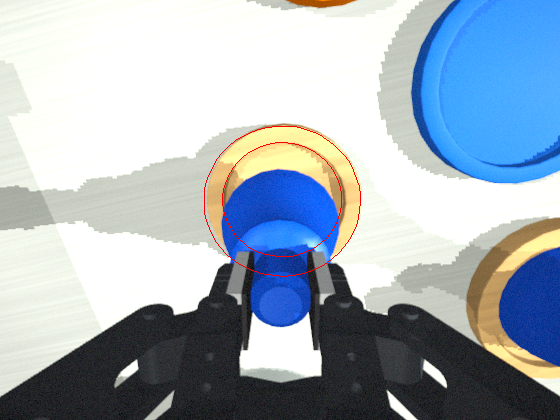

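The lip is centred at col 279.5 and the base at 283.5, so I'll shift +2 mm in y and lower to just above the floor.

```bash
python3 -m jog '{"linear":[[0,0.2,0],[1,0.2,0],[2,0.2,0],[3,0.2,0],[3.8,0.2,0],[4.3,0.2,0],[4.5,0.2,0],[4.5,0.2,0],[4.5,0.2,0]],"twist":[0,0,0,0,0,0,0,0,0],"claw":[-1,-1,-1,-1,-1,-1,-1,-1,-1]}' 35
python3 -c "
from h import *
d=manip.snapshot('side'); im=cv2.convertScaleAbs(d['pixels'][:,:,::-1],alpha=1.4);cv2.imwrite('pics/side17.png',cv2.resize(im[240:360,260:360],None,fx=5,fy=5,interpolation=cv2.INTER_CUBIC))
d=manip.snapshot('wrist'); im=cv2.convertScaleAbs(d['pixels'][:,:,::-1],alpha=1.4);cv2.imwrite('pics/wrist17.png',im)"
```

```text
t: 26.1
tcp_pos: [0.482, -0.2959, 0.0516]
tool_rot: [0.082, 0.702, -0.082, 0.702]
force: [-0.1, 0.2, -0.8]
finger_gap: 0.263
```

View pics/side17.png

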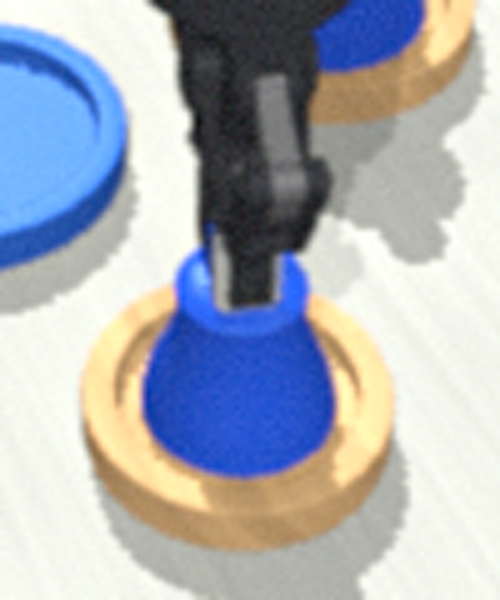

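View pics/wrist17.png

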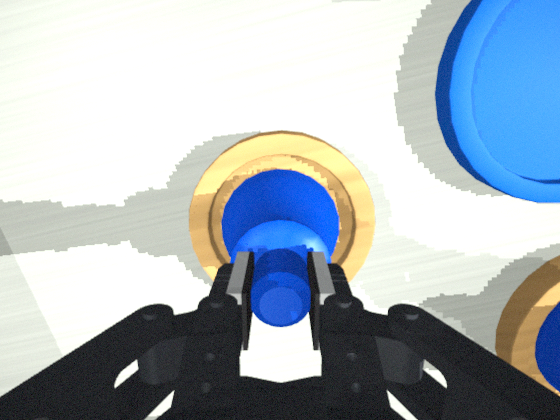

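Centred to about 1 mm. Creep down.

```bash
python3 -m jog '{"linear":[[0.1,0.05,0],[0.2,0.05,0],[0.25,0.05,0],[0.25,0.05,0],[0.25,0.05,0]],"twist":[0,0,0,0,0],"claw":[-1,-1,-1,-1,-1]}'; python3 -m jog '{"linear":[[0.05,0,0],[0.1,0,0],[0.1,0,0],[0.1,0,0]],"twist":[0,0,0,0],"claw":[-1,-1,-1,-1]}'
```

```text
t: 26.62
tcp_pos: [0.482, -0.2953, 0.0494]
tool_rot: [0.082, 0.702, -0.082, 0.702]
force: [0.4, -0.0, 0.1]
finger_gap: 0.267
t: 26.95
tcp_pos: [0.482, -0.2955, 0.0492]
tool_rot: [0.082, 0.702, -0.082, 0.702]
force: [-1.4, 0.1, 5.8]
finger_gap: 0.261
```

```bash
python3 -m jog '{"linear":[[-0.05,0,0],[-0.05,0,0],[-0.05,0,0],[-0.05,0,0],[-0.05,0,0],[-0.05,0,0],[-2,0,0],[-4,0,0],[-7,0,0],[-10,0,0],[-12,0,0],[-12,0,0],[-12,0,0]],"twist":[0,0,0,0,0,0,0,0,0,0,0,0,0],"claw":[-0.4,-0.3,-0.2,-0.1,0,0,0,0,0,0,0,0,0]}' 30; python3 to.py .469 .0738 .17
python3 -c "
from h import *
d=manip.snapshot('side'); im=cv2.convertScaleAbs(d['pixels'][:,:,::-1],alpha=1.4);cv2.imwrite('pics/side18.png',cv2.resize(im[150:370,200:400],None,fx=2.7,fy=2.7,interpolation=cv2.INTER_CUBIC))"
```

```text
t: 28.03
tcp_pos: [0.4826, -0.2958, 0.1695]
tool_rot: [0.081, 0.701, -0.083, 0.703]
force: [-0.6, -0.0, -0.1]
finger_gap: 0.497
t 28.03 tcp [ 0.4826 -0.2958  0.1695] F [-0.6 -0.  -0.1] gap 0.497 tool axes [[0.002, -0.002, -1.0], [0.231, 0.973, -0.001], [0.973, -0.231, 0.003]]
shift cm [-0.13 35.65 -9.85]
```

View pics/side18.png

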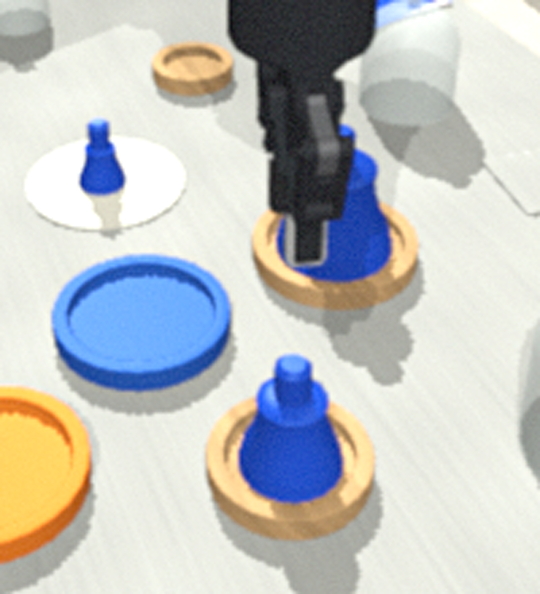

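Medium is seated. Now back to the small bell.

```bash
python3 -m jog '{"linear":[[0,35.7,-9.9],[0,35.7,-9.9],[0,35.7,-9.9],[0,35.7,-9.9],[0,35.7,-9.9],[0,35.7,-9.9],[0,35.7,-9.9],[0,35.7,-9.9],[0,35.7,-9.9],[0,35.7,-9.9],[0,35.7,-9.9],[3,35.7,-9.9],[6,35.7,-9.9],[9,35.7,-9.9],[10.5,35.7,-9.9],[10.5,35.7,-9.9],[10.5,35.7,-9.9],[10.5,35.7,-9.9]],"twist":[0,0,0,0,0,0,0,0,0,0,0,0,0,0,0,0,0,0],"claw":[0,0,0,0,0,0,0,0,0,0,0,0,0,0,0,0,0,0]}' 30; python3 to.py .469 .0738 .0198
python3 -c "
from h import *
d=manip.snapshot('wrist'); im=cv2.convertScaleAbs(d['pixels'][:,:,::-1],alpha=1.4)
cv2.imwrite('pics/wrist19.png',im)"
```

```text
t: 29.58
tcp_pos: [0.4687, 0.0739, 0.0636]
tool_rot: [0.083, 0.702, -0.083, 0.702]
force: [0.2, -0.9, 0.3]
finger_gap: 0.497
t 29.58 tcp [0.4687 0.0739 0.0636] F [ 0.2 -0.9  0.3] gap 0.497 tool axes [[0.0, -0.0, -1.0], [0.232, 0.973, -0.0], [0.973, -0.232, 0.001]]
shift cm [4.38 0.   0.03]
```

View pics/wrist19.png

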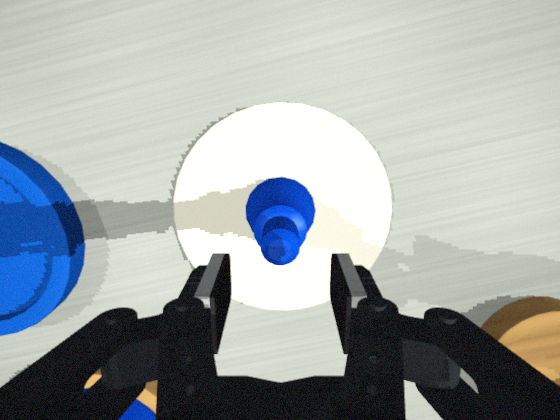

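The knob is at (280,247), centred between the fingers. Grip and lift.

```bash
python3 -m jog '{"linear":[[1,0,0],[2,0,0],[3,0,0],[4,0,0],[4.35,0,0],[4.35,0,0],[4.35,0,0],[4.35,0,0],[4.35,0,0],[4.35,0,0],[4.35,0,0],[4.35,0,0],[4.35,0,0],[4.35,0,0]],"twist":[0,0,0,0,0,0,0,0,0,0,0,0,0,0],"claw":[0,0,0,0,0,0,0,-0.3,-0.6,-1,-1,-1,-1,-1]}' 30; python3 to.py
python3 -m jog '{"linear":[[-1,0,0],[-2,0,0],[-4,0,0],[-6,0,0],[-8,0,0],[-8,0,0],[-8,0,0],[-8,0,0]],"twist":[0,0,0,0,0,0,0,0],"claw":[-1,-1,-1,-1,-1,-1,-1,-1]}' 30; python3 to.py .616 .231 .1
python3 -c "
from h import *
im=manip.snapshot('top')
t=im; wm=woodmask(t['pixels']).astype(float); w=np.zeros(wm.shape); w[165:212,172:222]=1
f=lambda q:(abs(sil(t,*q,[(.043,0,.043,.02)])/255.-wm)*w).sum()
r=minimize(f,[.6165,.2303],method='Nelder-Mead',options=dict(initial_simplex=[[.6165,.2303],[.62,.2303],[.6165,.235]],xatol=1e-4)); print('top',r.x,r.fun,wm[w>0].sum())
t=manip.snapshot('side'); p=proj(t,[[.6165,.2303,.01]])[0].astype(int); wm=woodmask(t['pixels']).astype(float); w=np.zeros(wm.shape); w[p[1]-18:p[1]+18,p[0]-24:p[0]+24]=1
f=lambda q:(abs(sil(t,*q,[(.043,0,.043,.02)])/255.-wm)*w).sum()
r=minimize(f,[.6165,.2303],method='Nelder-Mead',options=dict(initial_simplex=[[.6165,.2303],[.62,.2303],[.6165,.235]],xatol=1e-4)); print('side',r.x,r.fun,wm[w>0].sum())
"
```

```text
t: 30.8
tcp_pos: [0.4685, 0.0748, 0.0202]
tool_rot: [0.082, 0.702, -0.082, 0.703]
force: [-0.7, -0.4, 5.3]
finger_gap: 0.216
t 30.8 tcp [0.4685 0.0748 0.0202] F [-0.7 -0.4  5.3] gap 0.216 tool axes [[0.001, -0.0, -1.0], [0.231, 0.973, 0.0], [0.973, -0.231, 0.001]]
t: 31.47
tcp_pos: [0.4676, 0.075, 0.0999]
tool_rot: [0.082, 0.702, -0.082, 0.702]
force: [1.1, 0.5, -1.2]
finger_gap: 0.22
t 31.47 tcp [0.4676 0.075  0.0999] F [ 1.1  0.5 -1.2] gap 0.22 tool axes [[-0.0, 0.0, -1.0], [0.231, 0.973, -0.0], [0.973, -0.231, -0.0]]
shift cm [-0.02 18.6  10.84]
top [0.61553563 0.22926737] 116.73333333333333 841.0
side [0.61725696 0.23479729] 94.11372549019607 478.0
```

```bash
python3 -m jog '{"linear":[[0,3,1.7],[0,6,3.5],[0,9,5.2],[0,12,7],[0,15,8.7],[0,17.5,10.2],[0,18.6,10.8],[0,18.6,10.8],[0,18.6,10.8],[0,18.6,10.8],[2,18.6,10.8],[3.5,18.6,10.8],[3.5,18.6,10.8],[3.5,18.6,10.8],[3.5,18.6,10.8]],"twist":[0,0,0,0,0,0,0,0,0,0,0,0,0,0,0],"claw":[-1,-1,-1,-1,-1,-1,-1,-1,-1,-1,-1,-1,-1,-1,-1]}' 30; python3 to.py .616 .231 .0292
python3 -c "
from h import *
for n in('wrist','side'):
    d=manip.snapshot(n); im=cv2.convertScaleAbs(d['pixels'][:,:,::-1],alpha=1.4);
    for z,r in((.02,.043),(.012,.031)): cv2.polylines(im,[proj(d,[(.616+r*np.cos(t),.231+r*np.sin(t),z) for t in TH]).round().astype(np.int32)],True,(0,0,255),1)
    cv2.imwrite(f'pics/{n}20.png',im if n=='wrist' else cv2.resize(im[100:200,230:320],None,fx=5,fy=5,interpolation=cv2.INTER_CUBIC))"
```

```text
t: 32.82
tcp_pos: [0.616, 0.2303, 0.0654]
tool_rot: [0.082, 0.702, -0.082, 0.702]
force: [0.8, -0.1, -0.9]
finger_gap: 0.219
t 32.82 tcp [0.616  0.2303 0.0654] F [ 0.8 -0.1 -0.9] gap 0.219 tool axes [[0.0, -0.0, -1.0], [0.231, 0.973, -0.0], [0.973, -0.231, 0.0]]
shift cm [ 3.62  0.07 -0.02]
```

View pics/side20.png

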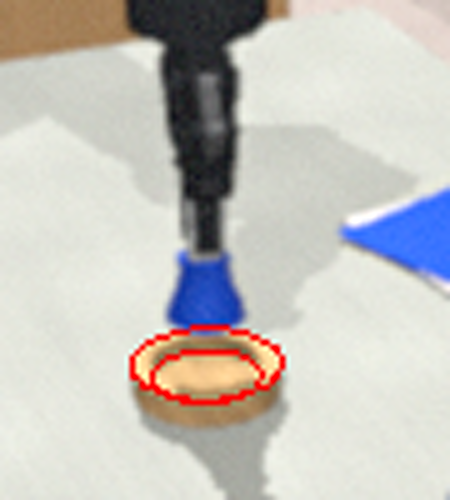

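View pics/wrist20.png

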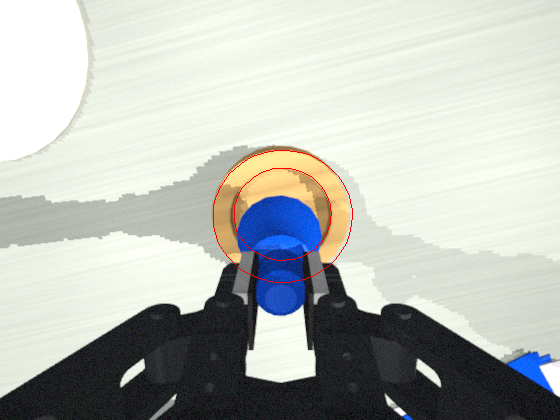

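The base top edge is at row 147 against the overlay's 150, so the base is about 1–2 mm nearer in x. I'll shift z by −0.1 and lower.

```bash
python3 -m jog '{"linear":[[0,0.05,-0.1],[1,0.05,-0.1],[2,0.05,-0.1],[2.8,0.05,-0.1],[3.2,0.05,-0.1],[3.2,0.05,-0.1],[3.2,0.05,-0.1],[3.2,0.05,-0.1]],"twist":[0,0,0,0,0,0,0,0],"claw":[-1,-1,-1,-1,-1,-1,-1,-1]}' 30
python3 -c "
from h import *
d=manip.snapshot('side'); im=cv2.convertScaleAbs(d['pixels'][:,:,::-1],alpha=1.4);cv2.imwrite('pics/side21.png',cv2.resize(im[120:200,230:310],None,fx=6,fy=6,interpolation=cv2.INTER_CUBIC))
d=manip.snapshot('wrist'); im=cv2.convertScaleAbs(d['pixels'][:,:,::-1],alpha=1.4);cv2.imwrite('pics/wrist21.png',im)"
```

```text
t: 33.58
tcp_pos: [0.6154, 0.2318, 0.0328]
tool_rot: [0.082, 0.702, -0.082, 0.702]
force: [0.5, -0.4, 0.3]
finger_gap: 0.219
```

View pics/side21.png

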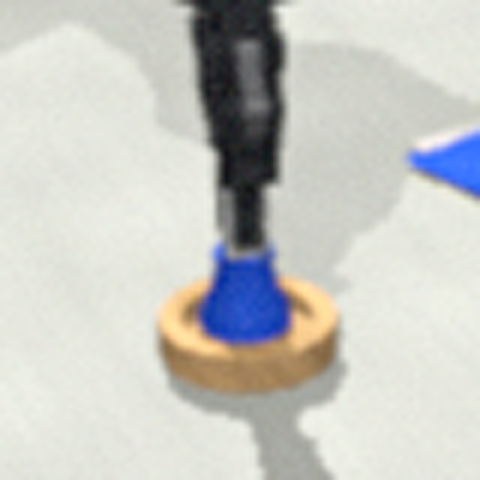

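View pics/wrist21.png

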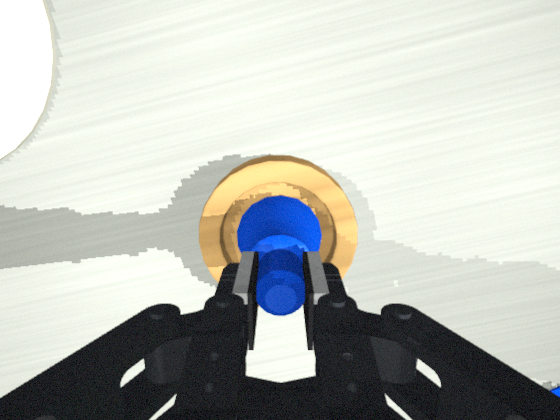

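```bash
python3 -m jog '{"linear":[[0.1,-0.1,0],[0.2,-0.1,0],[0.3,-0.1,0],[0.3,-0.1,0],[0.3,-0.1,0]],"twist":[0,0,0,0,0],"claw":[-1,-1,-1,-1,-1]}'; python3 -m jog '{"linear":[[0.05,0,0],[0.1,0,0],[0.1,0,0],[0.1,0,0]],"twist":[0,0,0,0],"claw":[-1,-1,-1,-1]}'
```

```text
t: 34.1
tcp_pos: [0.6149, 0.2307, 0.0298]
tool_rot: [0.082, 0.702, -0.082, 0.702]
force: [-0.6, 0.2, 0.1]
finger_gap: 0.221
t: 34.43
tcp_pos: [0.6152, 0.2307, 0.0293]
tool_rot: [0.082, 0.702, -0.082, 0.703]
force: [-0.1, -0.7, 4.0]
finger_gap: 0.214
```

Contact at 4 N. Release, lift and check.

```bash
python3 -m jog '{"linear":[[-0.05,0,0],[-0.05,0,0],[-0.05,0,0],[-0.05,0,0],[-0.05,0,0],[-0.05,0,0],[-2,0,0],[-4,0,0],[-7,0,0],[-10,0,0],[-14,0,0],[-17,0,0],[-17,0,0]],"twist":[0,0,0,0,0,0,0,0,0,0,0,0,0],"claw":[-0.5,-0.4,-0.3,-0.1,0,0,0,0,0,0,0,0,0]}' 30
python3 -m jog '{"linear":[[0,4,-2],[0,8,-4],[0,12,-7],[0,16,-11],[0,20,-15],[0,22,-18],[0,22,-20],[0,22,-20],[0,22,-20]],"twist":[0,0,0,0,0,0,0,0,0],"claw":[0,0,0,0,0,0,0,0,0]}'
python3 -c "
from h import *
for n,b in(('side',(100,370,190,400)),('top',(150,280,160,440))):
    d=manip.snapshot(n); im=cv2.convertScaleAbs(d['pixels'][:,:,::-1],alpha=1.4)
    cv2.imwrite(f'pics/{n}22.png',cv2.resize(im[b[0]:b[1],b[2]:b[3]],None,fx=2.2 if n=='side' else 2.8,fy=2.2 if n=='side' else 2.8,interpolation=cv2.INTER_CUBIC))"
```

```text
t: 35.52
tcp_pos: [0.6197, 0.2318, 0.2069]
tool_rot: [0.084, 0.697, -0.08, 0.707]
force: [0.1, 0.4, 0.7]
finger_gap: 0.498
t: 36.27
tcp_pos: [0.467, 0.4934, 0.1981]
tool_rot: [0.08, 0.703, -0.08, 0.702]
force: [0.8, 0.3, -0.6]
finger_gap: 0.497
```

View pics/side22.png

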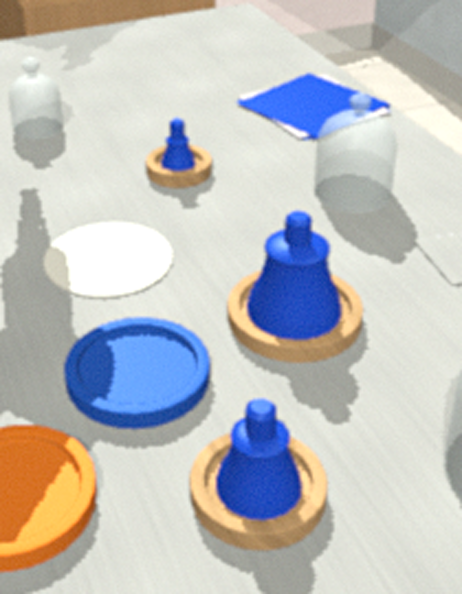

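View pics/top22.png

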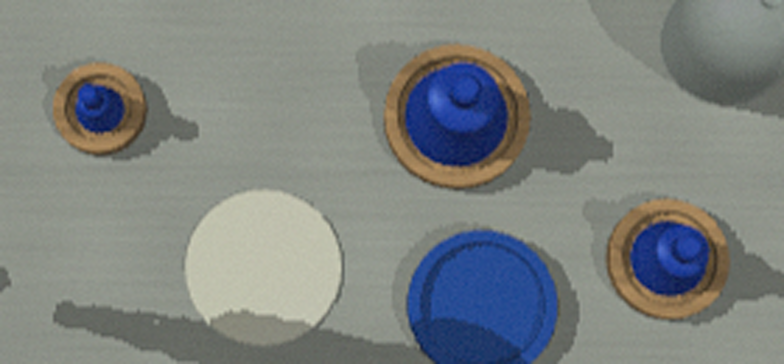

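All three bells stand upright and centred inside their own recesses: small at (99,108), large at (457,115), medium at (669,258) in the top crop. The domes haven't moved, and the gripper is clear and high. Handing in.

```bash
python3 -m jog '{"linear":[[-3,0,0],[-3,0,0],[-3,0,0],[-3,0,0],[-3,0,0],[-3,0,0]],"twist":[0,0,0,0,0,0],"claw":[0,0,0,0,0,0]}'; python3 -c "
from station import manip
print(manip.sign_off())"
```

```text
t: 36.87
tcp_pos: [0.4713, 0.4898, 0.2276]
tool_rot: [0.082, 0.703, -0.083, 0.702]
force: [0.4, -0.3, -0.2]
finger_gap: 0.496
the job is handed in; nothing more can be done
None
```

The swap is done and handed in at about 37 s. I parked the small bell on the cake card and moved large to base_large and medium to base_medium. Then I moved small from the card to base_small. Each bell was lowered to a light contact of 4–7 N before I let go.

- **Last checks:** The final side and top views showed all three bells upright inside their own recesses, looking centred. The contact heights were within about 1 mm of the expected floor heights. The gripper was clear of everything, and the domes I could see were where they started. I checked the domes by eye only, with no measured positions.
- **What failed:** The first grasp closed on air above the small bell's knob and moved nothing. The pictures showed the real fingertips about 26–29 mm behind the reported TCP, so I corrected for that in every later move.
- **What disagreed:** The top and side cameras placed the bases up to 5–10 mm apart in y. I used the wrist camera to centre each bell over its recess.

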